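Stack L-brackets head to tail and nip the pile with the cam

ROBOT

A 6-joint arm with a two-finger parallel gripper is mounted at the origin on the work surface. World frame = base frame: x ahead of the robot, y to its left, z up, the work surface at z = 0. Lengths are in mm, angles in degrees, forces in N, time in s.
With the tool pointing down it reaches from about 300 to 850 mm from the base axis. Payload 4.2 kg.
Tool frame: the origin (TCP) lies at the very end of the fingers, on their centre line; the grasp point (between the pads) lies 19 mm behind it; z points along the fingers, y is the line along which they close (so a half turn about z gives the same grasp; the last joint's range is limited). The gripper opens to 91 mm and grips with 3 to 60 N. Pads are 32 mm wide; open, the fingers measure 118 mm over their backs; the gripper's body (76 mm by 178 mm) begins 60 mm behind the grasp point.
Start: joints at [-76.031, 18.312, 89.639, -0, 72.044, -1.146], TCP at [149.934, -555.124, 213.976] pointing down, gripper open.
Joint ranges: [-177.97, 177.97], [-48.28, 115.42], [12.27, 149.76], [-77.06, 257.06], [2.81, 150.46], [-146.56, 146.56]. Speed limits (degrees/s): [147.25, 147.25, 180, 180, 180, 180].

INTERFACE

Orientations are given as [roll, pitch, yaw] about the fixed x, y, z axes, in that order (R = Rz(yaw) Ry(pitch) Rx(roll)).
In Python, from workcell import env, eyes gives the robot as it stands.
- The arm moves only by the tool send_rows, never from a script. Its argument "targets" is text: rows parted by semicolons, each of 7 numbers parted by spaces: the shift along the tool's x, y, z in m, then the turn, a rotation vector about the tool's x, y, z in degrees, then the opening in per cent of the stroke, from 0 (shut) to 100 (fully open). A call has 1 to 12 rows; each row is the pose to reach, as a shift and turn from the pose commanded when the call began, along the tool's axes at that moment; what a row does not reach only later rows make up. A row lasts 1/12 s, in which the tool goes at most 41.7 mm and 7.16 degrees, less where a joint would pass 70% of its speed; a pose out of reach is approached as far as the arm can. A call with a gripper value outside its range is refused whole. The fingers move at their own pace and stop on an object; "grip_force" is the grip in N (left out, the last holds). Time passes only in rows, so rows that repeat a pose let the fingers close. It gives the time, the measured TCP pose, the force, the opening and the grip force at its end, in the units of the state.
- env.state(): the state, without advancing time (a new reading comes with each control period).
- eyes.grab_frame(name): name is "side" or "top"; returns a dict with "image" (400x640x3 uint8, blue, green, red), "fovy" (degrees; the focal length in pixels is half the picture's height over the tangent of half this angle, whatever the lens; pixels are square), "cx", "cy" (the principal point, pixels), "D" ([k1, k2, p1, p2, k3] as OpenCV has them; the pictures are not rectified), "eye" and "attitude" of the camera in the world. Camera axes: x right, y up, looking along -z (the intrinsics and any distortion apply to the point x, -y, -z); pixel columns grow to the right and rows downward; lengths in mm; the calibration is good to about 2 mm. A picture is of the moment at which its call begins. There is no depth.
- env.job_done(): hands the job in; it is judged then, once.
The state is a dict: "time_s": time; "qpos": joint angles; "qvel": joint speeds; "effort": joint torques, N m; "ee_pos": TCP position; "ee_rot": TCP orientation; "force": force on the tool from outside, world axes, zero at the start; "torque": the same for the moment, N m; "gripper_width": finger opening in mm; "gripper_force": force on a finger pad.
Only numpy, scipy, OpenCV 4.12 (cv2) and the standard library are available. Lean on these libraries where they do the work, as an engineer would, in place of code of your own. Each camera call takes 0.05 s, during which the arm holds its last target. There are 200 camera calls.

TASK

Lay the two white L-brackets from the ramps on the one already in the cam fixture, one on top of the other in either order, each turned end for end from the one below so the heels alternate and all lie flat, square and in line: the second tucked in just clear of the bottom bracket's heel, the top one directly above the bottom one. Then turn the cam lever just far enough to take up the play, so the bottom bracket is nipped between the cam and the stop with the stop's sprung pad pushed back only 1 or 2 mm, never over 3, and let go. Leave the other things on the bench alone.

Things in the scene. Friction and masses are not known exactly. Their poses are not given: they have to be found in the camera images.
- bracket_a_mid (a point): Bottom one of three alike white printed L-brackets, loose, flat in the fixture, heel towards the cam. Long leg 110 x 50 x 22 mm lying flat; upright heel across one end, 22 mm thick, top 44 mm over the underside (22 over the long leg). Point: middle of the long leg's length and width, 11 mm over the underside. x along the length to the heel end, y across the width, z up.
- bracket_a: The bottom bracket; origin at the centre of its underside, axes as bracket_a_mid. It lies on the 10 mm thick fixture plate between two side rails 14 mm high (1.5 mm clear each side), its heel's back 1 to 8 mm from the cam disc, its plain end 0.5 to 1.5 mm from the stop pad. Each bracket weighs 0.11 to 0.23 kg, its centre of mass 7 mm from the _mid point towards the heel.
- bracket_b_mid (a point): Second bracket, same shape, point and axes as bracket_a_mid. It begins on a black ramp that slopes 30 degrees down towards the robot (give or take 0.25 rad of yaw), its heel at the upper end, z square to the slope, lower end at a 10 mm high lip. The ramp's board is 36 mm wide, so the 50 mm wide bracket overhangs it by 7 mm each side.
- bracket_b: Origin at the centre of bracket_b's underside. In the pile the second bracket is turned half round, 22 mm higher, its long leg on the long leg below; its plain end stops a gap g short of the inner face of the heel below, so its middle is 22 mm + g from the lower middle, away from the lower heel; its own heel hangs out past the other end, over the stop. A g of 2 to 8 mm is good.
- bracket_b_heel (a point): Middle of bracket_b's heel: 44 mm along x from bracket_b_mid and 22 mm above it
- bracket_c_mid (a point): Third bracket, same shape, point and axes, on the same kind of ramp but with its heel at the lower end, against the lip. The two ramps may change places. Either bracket may go second.
- bracket_c: Origin at the centre of bracket_c's underside. In the pile the top bracket lies 44 mm higher than the bottom one, straight above it and pointing the same way, flat on the second bracket's long leg and on top of the bottom heel, clear of the second bracket's heel.
- bracket_c_heel (a point): Middle of bracket_c's heel: 44 mm along x from bracket_c_mid and 22 mm above it
- stop_face (a point): Stop across the fixture, 16 mm high over the fixture plate (it passes under the second bracket's heel): an 80 mm wide fixed steel bar carrying a sprung black pad, 64 mm wide, on the side towards the cam. This point stays fixed: middle of the pad's face when the pad is not pressed, 8 mm over the plate. x square to the face, pointing to the cam, y along the bar, z up.
- stop_pad (a joint): How far the stop's pad is pushed back, m: 0 free, 0.006 hard against the bar; spring of 5 N per mm. 1 to 2 mm is a good nip; over 3.5 mm is overrun.
- cam_axis (a point): Vertical axis the cam turns about, fixed in the fixture, at the lever's underside; axes as stop_face, x pointing away from the pile. It lies 10 mm to -y of the fixture's centre line.
- cam_disc (a point): Centre of the black eccentric disc: radius 30 mm, 28 mm high, 12 mm off the cam's axis. Turning moves it towards the stop by 12 mm x sin(joint value). The play is gone when it is 140 mm (30 + 110) from stop_face along stop_face's x; closer than that, the stop's pad is pushed back by the difference.
- cam_handle (a point): Upright black handle post on the end of the cam's lever, 20 mm across, 44 mm tall above the lever, 100 mm from the cam's axis. Point: on its axis, 21 mm below its top, 72 mm above the bench.
- cam (a joint): Turn of the cam lever, rad: 0 open, growing anticlockwise seen from above, to 1.5. At value v the lever points (v - 0.75) rad anticlockwise from cam_axis's x. Starts at 0 to 0.12; the play is gone at about 0.33 to 0.75, depending on where the stop is set. Friction keeps it where it is left (about 3 N at the handle to move).
- spool: bystander, leave alone: black spool of white filament, 200 mm across, 65 mm high, lying flat; origin at its underside or handle
- scraper: bystander, leave alone: print scraper (spatula) 200 mm long; origin at its underside or handle
- glue: bystander, leave alone: glue bottle 44 mm across, 110 mm high; origin at its underside or handle
- cup: bystander, leave alone: grey cup 72 mm across, 80 mm high; origin at its underside or handle
- screwdriver: bystander, leave alone: screwdriver 190 mm long; origin at its underside or handle
- clip_tray: bystander, leave alone: shallow grey tray 90 x 130 x 35 mm; origin at its underside or handle
- test_part: bystander, leave alone: white printed test piece 70 x 35 mm with a round stub, 42 mm high; origin at its underside or handle

How it is judged (in metres and radians):
On the way, in this order (a step that is already met when the one before it is completed fails the run):
1. one bracket lies flat on the bottom one, turned end for end, and is let go (((x of bracket_b_mid in the frame of bracket_a between -0.034 and -0.0195 m and y of bracket_b_mid in the frame of bracket_a between -0.01 and 0.01 m and z of bracket_b_mid in the frame of bracket_a between 0.029 and 0.037 m and x of bracket_b_heel in the frame of bracket_a below -0.05 m and angle between the x axis of bracket_b and the x axis of bracket_a, either way round below 0.14 rad and angle between bracket_b's own z axis and vertical below 0.06 rad and linear speed of bracket_b below 0.02 m/s and contact force between the fingers and bracket_b below 0.2 N) or (x of bracket_c_mid in the frame of bracket_a between -0.034 and -0.0195 m and y of bracket_c_mid in the frame of bracket_a between -0.01 and 0.01 m and z of bracket_c_mid in the frame of bracket_a between 0.029 and 0.037 m and x of bracket_c_heel in the frame of bracket_a below -0.05 m and angle between the x axis of bracket_c and the x axis of bracket_a, either way round below 0.14 rad and angle between bracket_c's own z axis and vertical below 0.06 rad and linear speed of bracket_c below 0.02 m/s and contact force between the fingers and bracket_c below 0.2 N))), for 0.2 s.
2. the other lies flat on that, turned end for end again, straight above the bottom bracket, and is let go ((((x of bracket_b_mid in the frame of bracket_a between -0.034 and -0.0195 m and y of bracket_b_mid in the frame of bracket_a between -0.01 and 0.01 m and z of bracket_b_mid in the frame of bracket_a between 0.029 and 0.037 m and x of bracket_b_heel in the frame of bracket_a below -0.05 m and angle between the x axis of bracket_b and the x axis of bracket_a, either way round below 0.14 rad and angle between bracket_b's own z axis and vertical below 0.06 rad and linear speed of bracket_b below 0.02 m/s and contact force between the fingers and bracket_b below 0.2 N) and (x of bracket_c_mid in the frame of bracket_a between -0.01 and 0.012 m and y of bracket_c_mid in the frame of bracket_a between -0.01 and 0.01 m and z of bracket_c_mid in the frame of bracket_a between 0.051 and 0.059 m and x of bracket_c_heel in the frame of bracket_a above 0.03 m and angle between the x axis of bracket_c and the x axis of bracket_a, either way round below 0.14 rad and angle between bracket_c's own z axis and vertical below 0.06 rad and linear speed of bracket_c below 0.02 m/s and contact force between the fingers and bracket_c below 0.2 N)) or ((x of bracket_c_mid in the frame of bracket_a between -0.034 and -0.0195 m and y of bracket_c_mid in the frame of bracket_a between -0.01 and 0.01 m and z of bracket_c_mid in the frame of bracket_a between 0.029 and 0.037 m and x of bracket_c_heel in the frame of bracket_a below -0.05 m and angle between the x axis of bracket_c and the x axis of bracket_a, either way round below 0.14 rad and angle between bracket_c's own z axis and vertical below 0.06 rad and linear speed of bracket_c below 0.02 m/s and contact force between the fingers and bracket_c below 0.2 N) and (x of bracket_b_mid in the frame of bracket_a between -0.01 and 0.012 m and y of bracket_b_mid in the frame of bracket_a between -0.01 and 0.01 m and z of bracket_b_mid in the frame of bracket_a between 0.051 and 0.059 m and x of bracket_b_heel in the frame of bracket_a above 0.03 m and angle between the x axis of bracket_b and the x axis of bracket_a, either way round below 0.14 rad and angle between bracket_b's own z axis and vertical below 0.06 rad and linear speed of bracket_b below 0.02 m/s and contact force between the fingers and bracket_b below 0.2 N)))), for 0.2 s.
3. the cam lever has taken up the play, and the pile still stands ((((x of bracket_b_mid in the frame of bracket_a between -0.034 and -0.0195 m and y of bracket_b_mid in the frame of bracket_a between -0.01 and 0.01 m and z of bracket_b_mid in the frame of bracket_a between 0.029 and 0.037 m and x of bracket_b_heel in the frame of bracket_a below -0.05 m and angle between the x axis of bracket_b and the x axis of bracket_a, either way round below 0.14 rad and angle between bracket_b's own z axis and vertical below 0.06 rad and linear speed of bracket_b below 0.02 m/s and contact force between the fingers and bracket_b below 0.2 N) and (x of bracket_c_mid in the frame of bracket_a between -0.01 and 0.012 m and y of bracket_c_mid in the frame of bracket_a between -0.01 and 0.01 m and z of bracket_c_mid in the frame of bracket_a between 0.051 and 0.059 m and x of bracket_c_heel in the frame of bracket_a above 0.03 m and angle between the x axis of bracket_c and the x axis of bracket_a, either way round below 0.14 rad and angle between bracket_c's own z axis and vertical below 0.06 rad and linear speed of bracket_c below 0.02 m/s and contact force between the fingers and bracket_c below 0.2 N)) or ((x of bracket_c_mid in the frame of bracket_a between -0.034 and -0.0195 m and y of bracket_c_mid in the frame of bracket_a between -0.01 and 0.01 m and z of bracket_c_mid in the frame of bracket_a between 0.029 and 0.037 m and x of bracket_c_heel in the frame of bracket_a below -0.05 m and angle between the x axis of bracket_c and the x axis of bracket_a, either way round below 0.14 rad and angle between bracket_c's own z axis and vertical below 0.06 rad and linear speed of bracket_c below 0.02 m/s and contact force between the fingers and bracket_c below 0.2 N) and (x of bracket_b_mid in the frame of bracket_a between -0.01 and 0.012 m and y of bracket_b_mid in the frame of bracket_a between -0.01 and 0.01 m and z of bracket_b_mid in the frame of bracket_a between 0.051 and 0.059 m and x of bracket_b_heel in the frame of bracket_a above 0.03 m and angle between the x axis of bracket_b and the x axis of bracket_a, either way round below 0.14 rad and angle between bracket_b's own z axis and vertical below 0.06 rad and linear speed of bracket_b below 0.02 m/s and contact force between the fingers and bracket_b below 0.2 N))) and angle between bracket_a's own z axis and vertical below 0.06 rad and x of bracket_a_mid in the frame of stop_face between 0.051 and 0.0555 m and y of bracket_a_mid in the frame of stop_face between -0.012 and 0.012 m and value of joint stop_pad above 0.0003 m and velocity of joint cam between -0.05 and 0.05 rad/s), for 0.2 s.
At the end, for the whole second after the job is handed in: Brackets flat (0.06 rad), in line (0.14 rad, 10 mm), at rest, let go. From the bottom one's middle, + to its heel: second turned, -34 to -19.5 mm; third alike, -10 to +12 mm. Bottom middle 51 to 55.5 mm from stop_face, 12 mm sideways; stop pad pushed back over 0.3 mm (all of step 3); the robot touches nothing.
It fails at once if the cam is overrun: the stop's pad is pushed back more than 3.5 mm (value of joint stop_pad above 0.0035 m).
It fails at once if a bystander is moved more than 30 mm (distance of any of spool, scraper, glue, cup, screwdriver, clip_tray, test_part from where it was at the start of the episode above 0.03 m).
It fails at once if the bottom bracket is knocked more than 15 mm from where it stood (distance of bracket_a_mid from where it was at the start of the episode above 0.015 m).
It also fails if it takes over 67 s, if anything falls off the work surface, if the arm or the gripper's body presses on something with over 40 N, if the wrist force passes 120 N, or if a joint passes its speed limit or range.

## Working session

There is one attempt and no reset: what is moved stays moved. The work goes in short steps, Python scripts to look and compute and a tool call to move; the robot and the scene stay as the last step left them, time stands still between calls to the robot, and variables do not carry over. Pictures are saved under pics/ and viewed, at most 10 in all, crops included, and the job is handed in when it is done.

Besides the shell and the picture viewer there is one more tool, called after "Emit:" by a JSON object that holds its "method" and its "body". send_rows: Moves the arm, as the interface text tells. Its arguments: {"type":"object","properties":{"targets":{"type":"string"},"grip_force":{"type":"number"}},"required":["targets"]}

```bash
ls; mkdir -p pics
cat > h.py <<'E'
import numpy as np, cv2
from scipy.spatial.transform import Rotation as R
from workcell import env, eyes
def grab(n,save=None):
    f=eyes.grab_frame(n); f['image']=np.asarray(f['image'])
    if save: cv2.imwrite('pics/'+save+'.png',f['image'])
    return f
E
python3 - <<'E'
from h import *
print(env.state())
for n in('side','top'):
    f=grab(n,n+'0'); print({k:v for k,v in f.items() if k!='image'})
E
```

```text
pics
{'time_s': 0.0, 'qpos': array([-7.60314889e+01,  1.83503120e+01,  8.97070783e+01, -1.32085139e-03,
        7.20428197e+01, -1.14731036e+00]), 'qvel': array([ 0.04349899, -0.01977343, -0.03071327,  0.02094533,  0.00428772,
       -0.01572783]), 'effort': array([-1.88989805e-03, -4.12464094e+01, -2.31975621e+01,  7.25667877e-02,
        4.55107936e-02, -1.45874487e-04]), 'ee_pos': array([ 149.80085452, -554.61768022,  213.1290444 ]), 'ee_rot': array([-1.79899785e+02, -7.50961568e-04,  1.51162292e+01]), 'force': array([-0.2641307 , -0.59412004, -0.35565483]), 'torque': array([-0.01020367,  0.02154149,  0.04191501]), 'gripper_force': 0.0, 'gripper_width': 91.3383184129465}
{'fovy': 48.565383638481705, 'cx': 319.92580186933293, 'cy': 198.47745266975147, 'D': array([-0.09778236,  0.        ,  0.        ,  0.        ,  0.        ]), 'eye': array([304.23432676, 867.68219678, 753.82560715]), 'attitude': array([  53.26312364,   -0.77423536, -163.17626837])}
{'fovy': 46.078666005050664, 'cx': 319.0243575544432, 'cy': 197.78223605767184, 'D': array([-0.10507588,  0.        ,  0.        ,  0.        ,  0.        ]), 'eye': array([ 410.24109727,   29.53158937, 1278.07255547]), 'attitude': array([  6.82980815,   0.74694375, -89.21611911])}
```

View pics/top0.png

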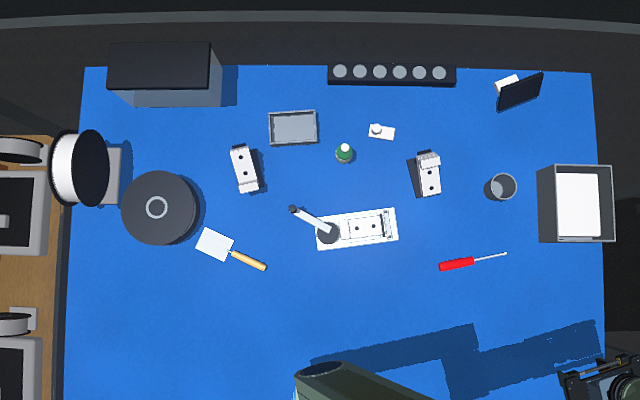

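View pics/side0.png

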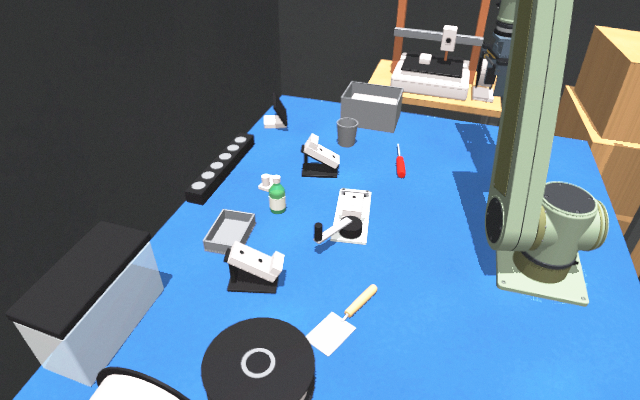

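The top view shows the fixture at about (357,228), with the cam on its left and the stop on its right. The left ramp is at (245,168) and the right ramp at (428,175). The side view shows the left bracket with its heel at the lower end (c) and the right one with its heel at the upper end (b). I'll zoom in on these.

Run:
```python
from h import *
t=cv2.imread('pics/top0.png'); s=cv2.imread('pics/side0.png')
def c(im,x,y,w,h,k): return cv2.resize(im[y:y+h,x:x+w],None,fx=k,fy=k,interpolation=cv2.INTER_CUBIC)
top=np.hstack([c(t,225,135,50,66,4),c(t,400,140,50,66,4),c(t,285,195,100,66,4)])
sd=np.hstack([c(s,215,230,80,66,4),c(s,290,125,60,66,4),c(s,308,182,60,66,4)])
print(top.shape,sd.shape)
m=np.vstack([top,sd[:,:800]]); cv2.imwrite('pics/z.png',m)
```

```text
(264, 800, 3) (264, 800, 3)
```

View pics/z.png

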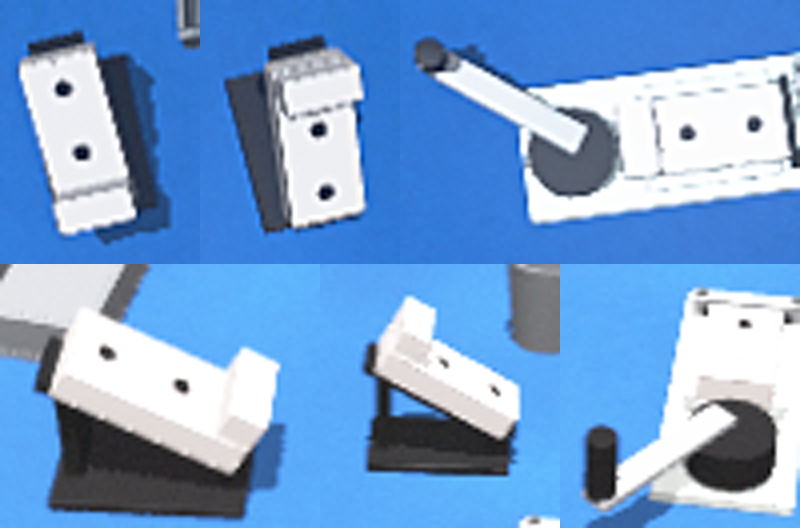

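```bash
cat >> h.py <<'E'
def ray(f,uv):
    F=200/np.tan(np.radians(f['fovy']/2)); K=np.array([[F,0,f['cx']],[0,F,f['cy']],[0,0,1.]])
    p=cv2.undistortPoints(np.float64(uv).reshape(-1,1,2),K,f['D']).reshape(-1,2)
    d=np.c_[p[:,0],-p[:,1],-np.ones(len(p))]
    return d@R.from_euler('xyz',f['attitude'],degrees=True).as_matrix().T
def onz(f,uv,z):
    d=ray(f,uv); return f['eye']+d*((z-f['eye'][2])/d[:,2])[:,None]
def tri(f,u,g,v):
    d,e=ray(f,[u])[0],ray(g,[v])[0]; d/=np.linalg.norm(d);e/=np.linalg.norm(e)
    s=np.linalg.lstsq(np.c_[d,-e],g['eye']-f['eye'],rcond=None)[0]
    p,q=f['eye']+s[0]*d,g['eye']+s[1]*e; return (p+q)/2,np.linalg.norm(p-q)
def dark(f,uv,r=3):
    g=cv2.cvtColor(f['image'],cv2.COLOR_BGR2GRAY).astype(float); x,y=np.round(uv).astype(int)
    w=g[y-r:y+r+1,x-r:x+r+1]; w=np.clip(np.percentile(w,70)-20-w,0,None); yy,xx=np.mgrid[y-r:y+r+1,x-r:x+r+1]
    return np.array([(w*xx).sum(),(w*yy).sum()])/w.sum()
def proj(f,P):
    F=200/np.tan(np.radians(f['fovy']/2)); K=np.array([[F,0,f['cx']],[0,F,f['cy']],[0,0,1.]])
    p=(np.atleast_2d(P)-f['eye'])@R.from_euler('xyz',f['attitude'],degrees=True).as_matrix()*[1,-1,-1]
    return cv2.projectPoints(p,np.zeros(3),np.zeros(3),K,f['D'])[0].reshape(-1,2)
E
python3 - <<'E'
from h import *
np.set_printoptions(precision=1,suppress=True)
s,t=grab('side'),grab('top')
H={'c1':((240.75,157),(242,252)),'c2':((245.5,173),(260.25,260.25)),'b1':((429.5,172.5),(321,150)),'b2':((431.5,188),(333.75,156.5))}
P={}
for k,(u,v) in H.items():
    du,dv=dark(t,u),dark(s,v); P[k],e=tri(t,du,s,dv); print(k,du,dv,P[k],e)
for k in 'cb':
    d=P[k+'1']-P[k+'2']; n=np.linalg.norm(d); print(k,'len',n,'pitch',np.degrees(np.arcsin(d[2]/n)),'yaw',np.degrees(np.arctan2(d[1],d[0])))
a=[dark(t,u) for u in((356.75,228),(373.5,226))]; A=onz(t,a,32); print('a holes',a,A,np.degrees(np.arctan2(*(A[0]-A[1])[1::-1])))
w=(t['image'].min(2)>150).astype(np.uint8); w[:, :310]=0; w[:,402:]=0; w[:204]=0;w[252:]=0
cs=max(cv2.findContours(w,0,1)[0],key=cv2.contourArea); pts=onz(t,cs.reshape(-1,2),10)[:,:2].astype(np.float32)
r=cv2.minAreaRect(pts); print('plate',r,cv2.boxPoints(r))
print('handle top', onz(t,[(285+32/4,195+52/4)],93), tri(t,(293,208),s,(308+42/4,182+170/4)))
print('pad',onz(t,[(381,222)],26))
g=t['image'][:,:,1]; print(g[205:245,378:400])
E
```

```text
c1 [240.3 156.7] [241.3 251.8] [657.  251.8  92.3] 1.3599940817345861
c2 [245.  172.7] [259.9 260.1] [619.2 242.2  69.8] 1.6745784000373298
b1 [429.2 172. ] [320.6 149.3] [ 625.7 -237.6   78.6] 2.3432396658160695
b2 [431.1 187.7] [334.1 155.4] [ 586.4 -246.2   59.7] 0.22819798131140726
c len 44.97775454630534 pitch 29.99471537339674 yaw 14.237629807838523
b len 44.45369771546667 pitch 25.108265654602096 yaw 12.427148136611793
a holes [array([356.4, 227.8]), array([373.1, 225.6])] [[480.3 -52.2  32. ]
 [486.7 -96.6  32. ]] 98.23500442563412
plate ((482.3111572265625, -46.642852783203125), (98.0213623046875, 230.92666625976562), 8.228135108947754) [[ 417.3   60.6]
 [ 450.3 -167.9]
 [ 547.3 -153.9]
 [ 514.3   74.6]]
handle top [[525.1 112.5  93. ]] (array([525.9, 112.8,  91.3]), np.float64(1.3254979472348307))
pad [[ 497.  -118.2   26. ]]
[[125 128 126 123 125 126 126 128 126 128 128 125 124 123 122 124 125 127
  127 127 128 128]
 [127 126 125 124 122 123 124 124 124 123 123 121 120 116 113 116 120 123
  125 128 129 129]
 [124 121 120 119 117 111 111 108 108  93  95 112 119 165 250 200 
[... 2768 characters left out ...]
0 103  94 219 195 255 255 254
  255 255 188 108]
 [236 233 251 255 255 255 255 255 255 158 225 241 226 255 209 255 255 255
  255 255 186 105]
 [254 254 255 255 254 254 255 255 255 227 191 229 239 255 255 255 255 255
  255 255 188 112]
 [255 255 255 255 255 255 255 255 255 255 255 255 255 255 251 233 196 172
  156 152 118 118]
 [255 255 255 255 255 255 255 248 200 182 164 155 157 156 133 125 119 114
  113 113 119 120]
 [238 202 165 151 147 157 154 134 120 117 114 115 114 114 116 121 121 120
  123 122 124 121]
 [132 119 112 112 112 116 120 118 125 125 125 126 125 122 122 122 123 120
  124 124 121 122]
 [119 119 125 127 125 122 124 122 125 123 125 125 125 123 122 122 122 124
  123 124 122 123]]
```

```bash
cat >> h.py <<'E'
def frame(holes,yaw,pitch):  # x axis of bracket
    x=np.array([np.cos(pitch)*np.cos(yaw),np.cos(pitch)*np.sin(yaw),np.sin(pitch)]); y=np.cross([0,0,1],x); y/=np.linalg.norm(y)
    return np.array(holes,float),x,y,np.cross(x,y)
def prof(f,o,d,rng):
    s=np.arange(*rng,1.5); p=proj(f,o+s[:,None]*d).astype(np.float32)
    g=cv2.cvtColor(f['image'],cv2.COLOR_BGR2GRAY)
    return s,cv2.remap(g,p[:,0].reshape(1,-1),p[:,1].reshape(1,-1),cv2.INTER_LINEAR)[0]
def show(n,f,o,d,rng):
    s,v=prof(f,o,d,rng); print(n,' '.join(f'{a:.0f}:{b}' for a,b in zip(s,v)))
E
python3 - <<'E'
from h import *
s,t=grab('side'),grab('top'); r=np.radians
fr={'a':frame([483.5,-74.4,32],r(98.2),0),'b':frame([606.1,-241.9,69.2],r(12.4),r(30)),'c':frame([638.1,247,81],r(194.2),r(-30))}
for k,(o,x,y,z) in fr.items():
    for f,n in((t,'top'),(s,'side')):
        show(k+n+' x',f,o+8*y,x,(-51,-36)); show(k+n+' xheel',f,o+8*y,x,(36,56)); 
        show(k+n+' y',f,o,y,(-33,-17)); show(k+n+' y',f,o,y,(18,34))
E
```

```text
atop x -51:249 -50:195 -48:97 -46:67 -45:57 -44:148 -42:220 -40:243 -39:255 -38:254
atop xheel 36:253 38:251 39:230 40:200 42:195 44:204 45:234 46:253 48:254 50:254 51:253 52:253 54:252 56:253
atop y -33:248 -32:253 -30:254 -28:248 -27:208 -26:198 -24:234 -22:250 -21:253 -20:253 -18:252
atop y 18:253 20:254 21:255 22:245 24:208 26:206 27:242 28:254 30:255 32:255 33:254
aside x -51:237 -50:215 -48:193 -46:196 -45:218 -44:241 -42:255 -40:255 -39:255 -38:255
aside xheel 36:251 38:246 39:240 40:233 42:227 44:222 45:222 46:222 48:222 50:221 51:221 52:221 54:220 56:220
aside y -33:255 -32:255 -30:255 -28:255 -27:255 -26:255 -24:255 -22:255 -21:255 -20:255 -18:255
aside y 18:255 20:255 21:255 22:254 24:255 26:255 27:255 28:255 30:255 32:255 33:255
btop x -51:115 -50:108 -48:95 -46:68 -45:76 -44:131 -42:182 -40:232 -39:251 -38:245
btop xheel 36:202 38:231 39:239 40:243 42:240 44:239 45:239 46:239 48:239 50:239 51:239 52:240 54:242 56:241
btop y -33:108 -32:108 -30:105 -28:99 -27:91 -26:162 -24:245 -22:248 -21:249 -20:242 -18:239
btop y 18:240 20:242 21:245 22:244 24:231 26:184 27:125 28:110 
[... 443 characters left out ...]
44:186 -42:212 -40:230 -39:239 -38:241
ctop xheel 36:239 38:239 39:239 40:239 42:241 44:242 45:233 46:220 48:194 50:173 51:162 52:164 54:205 56:233
ctop y -33:110 -32:110 -30:107 -28:102 -27:119 -26:147 -24:214 -22:252 -21:245 -20:241 -18:239
ctop y 18:239 20:240 21:244 22:247 24:222 26:175 27:93 28:48 30:44 32:45 33:49
cside x -51:225 -50:227 -48:226 -46:233 -45:246 -44:252 -42:255 -40:255 -39:255 -38:255
cside xheel 36:255 38:255 39:255 40:255 42:255 44:255 45:254 46:248 48:244 50:243 51:247 52:253 54:254 56:255
cside y -33:220 -32:221 -30:222 -28:231 -27:240 -26:249 -24:255 -22:255 -21:255 -20:255 -18:255
cside y 18:255 20:255 21:254 22:249 24:224 26:195 27:175 28:158 30:159 32:160 33:159
```

```bash
cat >> h.py <<'E'
def rel(st,tgts):
    p0=np.array(st['ee_pos']); R0=R.from_euler('xyz',st['ee_rot'],degrees=True)
    for n,p,Rm in tgts:
        d=R0.inv().apply(np.array(p)-p0)/1000; w=(R0.inv()*Rm).as_rotvec(degrees=True)
        print(n,np.round(p,1),'|',' '.join(f'{v:.4f}' for v in d),' '.join(f'{v:.2f}' for v in w))
def tool(yaw,pitch=0): # tool x at yaw, rising by pitch
    _,x,y,z=frame([0,0,0],np.radians(yaw),np.radians(pitch)); return R.from_matrix(np.c_[x,-y,-z])
e_=lambda yaw: frame([0,0,0],np.radians(yaw),np.radians(30))[1:]
E
python3 - <<'E'
from h import *
st=env.state(); x,y,n=e_(14.2); g=np.array([638.1,247,81])-18*x-21*n
T=tool(14.2,30); print(T.as_euler('xyz',degrees=True))
rel(st,[('mid',(420,-50,330),tool(14.2,15)),('pre',g+100*n,T),('g',g,T)])
E
```

```text
[180.  -30.   14.2]
mid [420 -50 330] | 0.3924 -0.4171 -0.1161 -0.15 15.00 0.90
pre [584.7 233.5 140.4] | 0.6253 -0.6478 0.0736 -0.27 30.00 0.89
g [633.2 245.8  53.8] | 0.6753 -0.6469 0.1602 -0.27 30.00 0.89
```

Emit:
{"method": "send_rows", "body": {"targets": "0.19 -0.20 -0.115 0 7 0.5 100;0.3924 -0.4171 -0.1161 -0.15 15 0.9 100;0.3924 -0.4171 -0.1161 -0.15 15 0.9 100;0.3924 -0.4171 -0.1161 -0.15 15 0.9 100;0.3924 -0.4171 -0.1161 -0.15 15 0.9 100;0.3924 -0.4171 -0.1161 -0.15 15 0.9 100;0.3924 -0.4171 -0.1161 -0.15 15 0.9 100;0.3924 -0.4171 -0.1161 -0.15 15 0.9 100;0.3924 -0.4171 -0.1161 -0.15 15 0.9 100;0.3924 -0.4171 -0.1161 -0.15 15 0.9 100;0.3924 -0.4171 -0.1161 -0.15 15 0.9 100;0.3924 -0.4171 -0.1161 -0.15 15 0.9 100", "grip_force": 25}}

```text
time_s: 1.3
ee_pos: [380.7, -122.1, 315.1]
ee_rot: [179.9, -15.1, 14.2]
force: [0.7, -0.4, -0.1]
gripper_width: 91.2
gripper_force: 0.0
```

```bash
cat > nx.py <<'E'
from h import *
st=env.state(); print(st['time_s'],st['ee_pos'],st['ee_rot'],st['force'],st['gripper_width'])
E
cat > gc.py <<'E'
from nx import *
x,y,n=e_(14.2); g=np.array([638.1,247,81])-18*x-21*n; T=tool(14.2,30)
rel(st,[('pre',g+100*n,T),('pre2',g+60*n,T),('g',g,T)])
E
python3 gc.py
```

```text
1.3 [ 380.68573785 -122.0897979   315.09165159] [179.91499113 -15.05797153  14.18472829] [ 0.70730507 -0.35217185 -0.0583297 ] 91.22523579077527
pre [584.7 233.5 140.4] | 0.2298 -0.2951 0.2423 0.09 14.94 -0.00
pre2 [604.1 238.4 105.8] | 0.2401 -0.2952 0.2809 0.09 14.94 -0.00
g [633.2 245.8  53.8] | 0.2555 -0.2953 0.3389 0.09 14.94 -0.00
```

Emit:
{"method": "send_rows", "body": {"targets": "0.2298 -0.2951 0.2423 0.09 14.94 0 100;0.2298 -0.2951 0.2423 0.09 14.94 0 100;0.2298 -0.2951 0.2423 0.09 14.94 0 100;0.2298 -0.2951 0.2423 0.09 14.94 0 100;0.2298 -0.2951 0.2423 0.09 14.94 0 100;0.2298 -0.2951 0.2423 0.09 14.94 0 100;0.2298 -0.2951 0.2423 0.09 14.94 0 100;0.2298 -0.2951 0.2423 0.09 14.94 0 100;0.2298 -0.2951 0.2423 0.09 14.94 0 100;0.2298 -0.2951 0.2423 0.09 14.94 0 100;0.2298 -0.2951 0.2423 0.09 14.94 0 100;0.2298 -0.2951 0.2423 0.09 14.94 0 100"}}

```text
time_s: 2.3
ee_pos: [585.4, 236.0, 137.0]
ee_rot: [-180.0, -29.8, 14.5]
force: [-0.1, 0.3, 0.3]
gripper_width: 91.2
gripper_force: 0.0
```

```bash
python3 gc.py
```

```text
2.3 [585.41985379 235.95187583 137.00004971] [-179.95122585  -29.83352069   14.47195877] [-0.06025937  0.30062657  0.33087955] 91.20101951636406
pre [584.7 233.5 140.4] | 0.0006 0.0022 -0.0036 -0.18 0.17 0.24
pre2 [604.1 238.4 105.8] | 0.0007 0.0023 0.0364 -0.18 0.17 0.24
g [633.2 245.8  53.8] | 0.0008 0.0025 0.0964 -0.18 0.17 0.24
```

Emit:
{"method": "send_rows", "body": {"targets": "0.0007 0.0022 0.03 -0.18 0.17 0.24 100;0.0007 0.0023 0.05 -0.18 0.17 0.24 100;0.0008 0.0025 0.065 -0.18 0.17 0.24 100;0.0008 0.0025 0.08 -0.18 0.17 0.24 100;0.0008 0.0025 0.09 -0.18 0.17 0.24 100;0.0008 0.0025 0.0964 -0.18 0.17 0.24 100;0.0008 0.0025 0.0964 -0.18 0.17 0.24 100;0.0008 0.0025 0.0964 -0.18 0.17 0.24 100"}}

```text
time_s: 2.97
ee_pos: [632.0, 241.2, 56.8]
ee_rot: [-180.0, -30.1, 13.9]
force: [0.6, 0.6, -0.6]
gripper_width: 91.3
gripper_force: 0.0
```

```bash
python3 gc.py
python3 - <<'E'
from h import *
s,t=grab('side'),grab('top')
c=lambda im,x,y:cv2.resize(im[y:y+100,x:x+130],None,fx=3,fy=3,interpolation=cv2.INTER_CUBIC)
cv2.imwrite('pics/g1.png',np.hstack([c(s['image'],190,200),c(t['image'],180,120)]))
E
```

```text
2.9667 [632.02187165 241.24226068  56.78545474] [-179.99332845  -30.11689384   13.9217408 ] [ 0.64017661  0.5811009  -0.58903633] 91.31456423121146
pre [584.7 233.5 140.4] | 0.0006 -0.0039 -0.0963 0.13 -0.12 -0.24
pre2 [604.1 238.4 105.8] | 0.0005 -0.0040 -0.0563 0.13 -0.12 -0.24
g [633.2 245.8  53.8] | 0.0004 -0.0041 0.0037 0.13 -0.12 -0.24
```

View pics/g1.png

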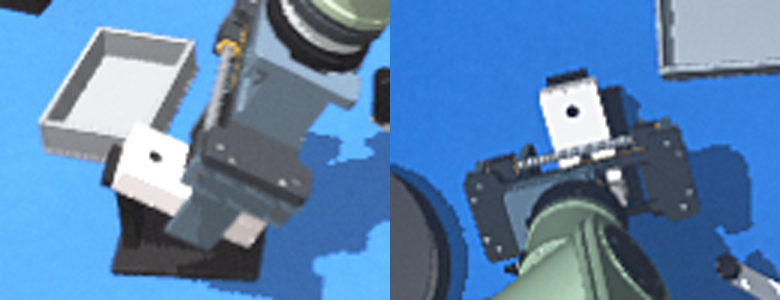

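The fingers straddle bracket c on the leg by the heel, with its upper hole in view at crop (155,157). I'm correcting by 4 mm, then closing.

Emit:
{"method": "send_rows", "body": {"targets": "0.0004 -0.0041 0.0037 0.13 -0.12 -0.24 100;0.0004 -0.0041 0.0037 0.13 -0.12 -0.24 100;0.0004 -0.0041 0.0037 0.13 -0.12 -0.24 100;0.0004 -0.0041 0.0037 0.13 -0.12 -0.24 40;0.0004 -0.0041 0.0037 0.13 -0.12 -0.24 40;0.0004 -0.0041 0.0037 0.13 -0.12 -0.24 40;0.0004 -0.0041 0.0037 0.13 -0.12 -0.24 40;0.0004 -0.0041 0.0037 0.13 -0.12 -0.24 40;0.0004 -0.0041 0.0037 0.13 -0.12 -0.24 40", "grip_force": 25}}

```text
time_s: 3.82
ee_pos: [633.2, 246.0, 53.5]
ee_rot: [-180.0, -30.0, 14.2]
force: [-0.1, -0.9, -0.3]
gripper_width: 54.2
gripper_force: 0.0
```

```bash
python3 gc.py
```

```text
3.8167 [633.19652093 245.98051148  53.46459956] [-179.9981501   -29.98922157   14.21175104] [-0.08336718 -0.86512527 -0.31455402] 54.206105587537344
pre [584.7 233.5 140.4] | 0.0001 0.0002 -0.1003 -0.01 0.01 0.01
pre2 [604.1 238.4 105.8] | 0.0001 0.0002 -0.0603 -0.01 0.01 0.01
g [633.2 245.8  53.8] | 0.0001 0.0002 -0.0003 -0.01 0.01 0.01
```

Emit:
{"method": "send_rows", "body": {"targets": "0 0 0 0 0 0 40;0 0 0 0 0 0 40;0 0 0 0 0 0 40;0 0 0 0 0 0 40;0 0 -0.008 0 0 0 40;0 0 -0.02 0 0 0 40;0 0 -0.05 0 0 0 40;0 0 -0.085 0 0 0 40;0 0 -0.12 0 0 0 40;0 0 -0.12 0 0 0 40;0 0 -0.12 0 0 0 40", "grip_force": 25}}

```text
time_s: 4.73
ee_pos: [574.8, 231.6, 160.3]
ee_rot: [-179.9, -30.2, 14.2]
force: [0.6, -0.7, -2.2]
gripper_width: 50.0
gripper_force: 25.0
```

```bash
cat > pl.py <<'E'
from nx import *
U=np.array([np.cos(np.radians(98.2)),np.sin(np.radians(98.2)),0]); A=np.array([481.9,-63.5,10]); T=tool(98.2)
def second(dx,dz): # grasp is 7 from mid to heel (-U), TCP 1 above underside
    return A+U*(-27-7+dx)+[0,0,22+1+dz]
if __name__=='__main__':
    rel(st,[('hi',second(0,190),T),('pre',second(0,60),T),('put',second(0,0),T)])
E
python3 pl.py
```

```text
4.7333 [574.76026445 231.56573845 160.34156034] [-179.93186029  -30.24022535   14.20334715] [ 0.62501808 -0.68102084 -2.1722724 ] 49.99661284739324
hi [486.7 -97.2 223. ] | -0.1118 0.2969 -0.1381 22.07 -24.62 -81.87
pre [486.7 -97.2  93. ] | -0.1773 0.2970 -0.0258 22.07 -24.62 -81.87
put [486.7 -97.2  33. ] | -0.2075 0.2971 0.0261 22.07 -24.62 -81.87
```

Emit:
{"method": "send_rows", "body": {"targets": "-0.1118 0.2969 -0.1381 22.07 -24.62 -81.87 40;-0.1118 0.2969 -0.1381 22.07 -24.62 -81.87 40;-0.1118 0.2969 -0.1381 22.07 -24.62 -81.87 40;-0.1118 0.2969 -0.1381 22.07 -24.62 -81.87 40;-0.1118 0.2969 -0.1381 22.07 -24.62 -81.87 40;-0.1118 0.2969 -0.1381 22.07 -24.62 -81.87 40;-0.1118 0.2969 -0.1381 22.07 -24.62 -81.87 40;-0.1118 0.2969 -0.1381 22.07 -24.62 -81.87 40;-0.1118 0.2969 -0.1381 22.07 -24.62 -81.87 40;-0.1118 0.2969 -0.1381 22.07 -24.62 -81.87 40;-0.1118 0.2969 -0.1381 22.07 -24.62 -81.87 40;-0.1118 0.2969 -0.1381 22.07 -24.62 -81.87 40"}}

```text
time_s: 5.73
ee_pos: [486.7, -103.0, 221.1]
ee_rot: [176.0, -5.7, 78.9]
force: [0.7, 0.6, -1.4]
gripper_width: 49.7
gripper_force: 25.0
```

```bash
python3 pl.py
```

```text
5.7333 [ 486.67935949 -103.02671908  221.08125237] [175.98427215  -5.73373417  78.94566088] [ 0.70080727  0.62124018 -1.43153775] 49.72933855470165
hi [486.7 -97.2 223. ] | 0.0059 -0.0010 -0.0014 4.94 -5.00 -19.43
pre [486.7 -97.2  93. ] | -0.0070 -0.0100 0.1276 4.94 -5.00 -19.43
put [486.7 -97.2  33. ] | -0.0130 -0.0142 0.1872 4.94 -5.00 -19.43
```

Emit:
{"method": "send_rows", "body": {"targets": "0.0059 -0.001 -0.0014 4.94 -5.00 -19.43 40;0.0059 -0.001 -0.0014 4.94 -5.00 -19.43 40;0.0059 -0.001 -0.0014 4.94 -5.00 -19.43 40;-0.003 -0.007 0.08 4.94 -5.00 -19.43 40;-0.007 -0.01 0.1276 4.94 -5.00 -19.43 40;-0.007 -0.01 0.1276 4.94 -5.00 -19.43 40;-0.007 -0.01 0.1276 4.94 -5.00 -19.43 40;-0.007 -0.01 0.1276 4.94 -5.00 -19.43 40;-0.007 -0.01 0.1276 4.94 -5.00 -19.43 40;-0.007 -0.01 0.1276 4.94 -5.00 -19.43 40"}}

```text
time_s: 6.57
ee_pos: [489.5, -91.2, 95.2]
ee_rot: [179.6, -0.2, 98.2]
force: [0.1, -0.0, -1.8]
gripper_width: 49.6
gripper_force: 25.0
```

```bash
python3 pl.py;  python3 - <<'E'
from h import *
s,t=grab('side'),grab('top')
c=lambda im,x,y:cv2.resize(im[y:y+120,x:x+130],None,fx=3,fy=3,interpolation=cv2.INTER_CUBIC)
cv2.imwrite('pics/p1.png',np.hstack([c(s['image'],290,140),c(t['image'],300,160)]))
E
```

```text
6.5667 [489.54351452 -91.22291772  95.23410154] [ 1.79631782e+02 -1.69228872e-01  9.82197610e+01] [ 0.14463705 -0.01181869 -1.80633698] 49.58539106754701
hi [486.7 -97.2 223. ] | -0.0051 -0.0028 -0.1278 0.37 -0.17 0.02
pre [486.7 -97.2  93. ] | -0.0055 -0.0036 0.0022 0.37 -0.17 0.02
put [486.7 -97.2  33. ] | -0.0057 -0.0040 0.0622 0.37 -0.17 0.02
```

View pics/p1.png

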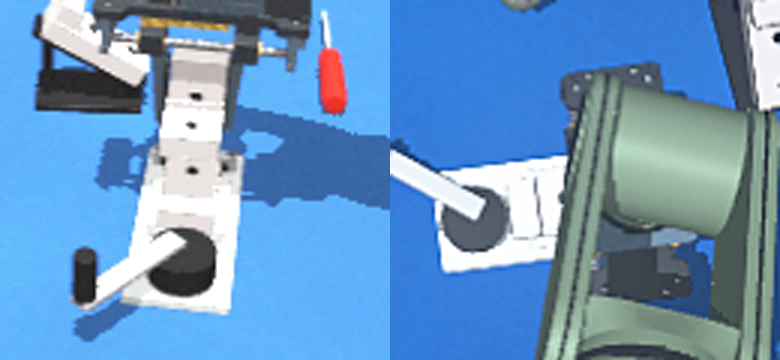

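The side view shows the held bracket's holes at (355,172) and (354,182), and one hole of bracket a at (354,197). The bracket hangs level and in line, so I'll measure it.

```bash
cat > m1.py <<'E'
from pl import *
s=grab('side'); d=[dark(s,u,2) for u in((355,172.3),(353.7,182),(354,196.7))]; print(d)
zt=st['ee_pos'][2]+21; P=np.vstack([onz(s,d[:2],zt),onz(s,d[2:],32)]); print(P.round(1))
V=np.array([-U[1],U[0],0])
for p in P: q=p-st['ee_pos']; print('rel tcp',q@U,q@V,' rel A',(p-A)@U,(p-A)@V)
E
python3 m1.py
```

```text
6.6667 [489.20020332 -91.18436225  95.33217665] [ 1.79624759e+02 -1.63294826e-01  9.82207540e+01] [ 0.63366792 -0.21393523 -1.55012175] 50.03090355051431
[array([355.07526334, 171.7291879 ]), array([353.6242236 , 181.24534161]), array([353.62181429, 196.41525575])]
[[489.4 -93.  116.3]
 [482.8 -48.9 116.3]
 [489.5 -98.4  32. ]]
rel tcp -1.86882942893216 0.09400076831580892  rel A -30.31137336293324 -3.1829758894852294
rel tcp 42.79739791056411 0.2650035945439544  rel A 14.35485397656303 -3.0119730632570842
rel tcp -7.166024727167917 0.7475662317832682  rel A -35.608568661168995 -2.52941042601777
```

Run:
```python
from pl import *
V=np.array([-U[1],U[0],0]); o=second(-3.5,0)-1.3*V
rel(st,[('pre',o+[0,0,25],T),('put',o+[0,0,4],T)])
```

```text
6.7167 [488.8700024  -91.09353515  95.09517464] [ 1.79654407e+02 -1.75159270e-01  9.82220311e+01] [-0.63167765 -0.07915694 -2.17991487] 49.841736779992026
pre [ 488.5 -100.4   58. ] | -0.0093 -0.0019 0.0371 0.35 -0.18 0.02
put [ 488.5 -100.4   37. ] | -0.0094 -0.0020 0.0581 0.35 -0.18 0.02
```

Emit:
{"method": "send_rows", "body": {"targets": "-0.0093 -0.0019 0 0.35 -0.18 0 40;-0.0093 -0.0019 0.015 0.35 -0.18 0 40;-0.0093 -0.0019 0.03 0.35 -0.18 0 40;-0.0093 -0.002 0.0371 0.35 -0.18 0 40;-0.0093 -0.002 0.0371 0.35 -0.18 0 40;-0.0093 -0.002 0.0371 0.35 -0.18 0 40;-0.0093 -0.002 0.0371 0.35 -0.18 0 40;-0.0093 -0.002 0.0371 0.35 -0.18 0 40"}}

```text
time_s: 7.38
ee_pos: [487.5, -100.3, 56.8]
ee_rot: [-179.9, -0.0, 98.2]
force: [-1.1, 0.8, -1.1]
gripper_width: 49.9
gripper_force: 25.0
```

Run:
```python
from pl import *
V=np.array([-U[1],U[0],0]); o=second(-3.5,0)-1.3*V
rel(st,[('put',o+[0,0,4],T)])
```

```text
7.3833 [ 487.54933652 -100.26211379   56.78980763] [-1.79860038e+02 -3.91533235e-02  9.82270314e+01] [-1.12309574  0.81494331 -1.12132827] 49.855814892757785
put [ 488.5 -100.4   37. ] | -0.0003 0.0010 0.0198 -0.14 -0.04 0.03
```

Emit:
{"method": "send_rows", "body": {"targets": "-0.0003 0.001 0.007 -0.14 -0.04 0 40;-0.0003 0.001 0.014 -0.14 -0.04 0 40;-0.0003 0.001 0.0195 -0.14 -0.04 0 40;-0.0003 0.001 0.0195 -0.14 -0.04 0 40;-0.0003 0.001 0.0195 -0.14 -0.04 0 40;-0.0003 0.001 0.0195 -0.14 -0.04 0 40"}}

```text
time_s: 7.88
ee_pos: [487.8, -100.1, 36.3]
ee_rot: [-179.9, -0.0, 98.2]
force: [0.4, 0.2, -1.2]
gripper_width: 50.0
gripper_force: 25.0
```

Emit:
{"method": "send_rows", "body": {"targets": "0 0 0.001 0 0 0 40;0 0 0.002 0 0 0 40;0 0 0.0025 0 0 0 40;0 0 0.0025 0 0 0 40"}}

```text
time_s: 8.22
ee_pos: [488.0, -100.2, 34.6]
ee_rot: [-179.9, -0.0, 98.2]
force: [-0.8, 0.4, 4.4]
gripper_width: 50.0
gripper_force: 25.0
```

Run:
```python
from h import *
print(env.state()['force'])
s=grab('side')
cv2.imwrite('pics/p2.png',cv2.resize(s['image'][140:240,290:400],None,fx=5,fy=5,interpolation=cv2.INTER_CUBIC))
```

```text
[-0.84897324  0.40085053  4.38723802]
```

View pics/p2.png

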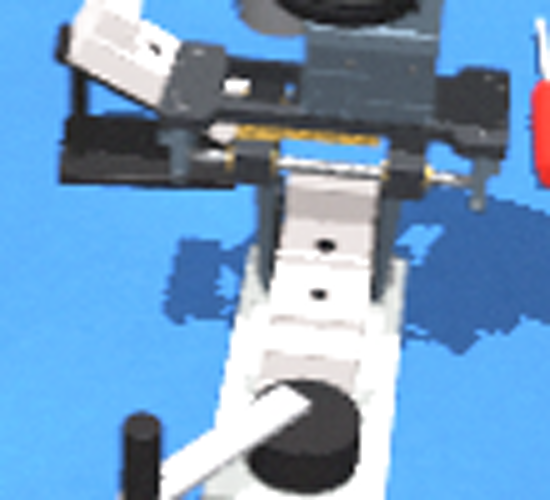

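It's in contact, with force up to 4.4 N at z=34.6. The laid bracket's holes are at (355.2,189) and (353.8,198.8), and the heel below is clear at row 204. I'm releasing gently, then backing off.

Emit:
{"method": "send_rows", "body": {"targets": "0 0 0 0 0 0 100;0 0 0 0 0 0 100;0 0 0 0 0 0 100;0 0 0 0 0 0 100;0 0 0 0 0 0 100;0 0 -0.015 0 0 0 100;0 0 -0.05 0 0 0 100;0 0 -0.09 0 0 0 100;0 0 -0.13 0 0 0 100;0 0 -0.17 0 0 0 100;0 0 -0.2 0 0 0 100;0 0 -0.2 0 0 0 100"}}

```text
time_s: 9.27
ee_pos: [491.7, -101.0, 240.7]
ee_rot: [179.4, 0.2, 98.2]
force: [0.5, 0.5, -0.9]
gripper_width: 90.9
gripper_force: 0.0
```

```bash
cat > m2.py <<'E'
from pl import *
s=grab('side'); d=[dark(s,u,2) for u in((355.2,189),(353.8,198.8))]; P=onz(s,d,54); print(np.round(d,1),P.round(1))
V=np.array([-U[1],U[0],0])
for p in P: print(' rel A',(p-A)@U,(p-A)@V)
# edges along line: second's plain end top edge (z54) / a heel top (z54), heel inner
m=P.mean(0); x=(P[1]-P[0])/np.linalg.norm(P[1]-P[0]); print(np.degrees(np.arctan2(x[1],x[0])))
for l in(-12,12): show('x+',s,m+V*l,x,(24,80))
E
python3 m2.py
```

```text
9.2667 [ 491.68336364 -101.03960991  240.73683207] [179.35935787   0.23988569  98.22343347] [ 0.5493981   0.51829132 -0.8678405 ] 90.90395712509682
[[354.8 188.6]
 [353.3 198.4]] [[ 489.2 -105.1   54. ]
 [ 482.5  -59.9   54. ]]
 rel A -42.236808364339865 -1.2446755653111885
 rel A 3.471604007375837 -1.1411830610502744
98.32972827680497
x+ 24:255 26:255 27:255 28:255 30:255 32:255 33:255 34:255 36:255 38:255 39:255 40:255 42:243 44:230 45:215 46:219 48:224 50:230 51:239 52:248 54:255 56:255 57:255 58:255 60:255 62:255 63:255 64:255 66:255 68:255 69:255 70:255 72:254 74:253 75:251 76:241 78:233 80:227
x+ 24:255 26:255 27:255 28:255 30:255 32:255 33:255 34:255 36:255 38:255 39:255 40:255 42:243 44:224 45:205 46:207 48:218 50:229 51:238 52:246 54:255 56:255 57:255 58:255 60:255 62:255 63:255 64:255 66:255 68:255 69:255 70:255 72:254 74:253 75:251 76:242 78:234 80:226
```

```bash
cat > gb.py <<'E'
from pl import *
x,y,n=e_(12.4); g=np.array([606.1,-241.9,69.7])+18*x-22*n; T=tool(12.4,30)
if __name__=='__main__': rel(st,[('pre',g+130*n,T),('g',g,T)])
E
python3 gb.py
```

```text
9.3167 [ 490.0615427  -100.68760745  237.43752045] [1.79659890e+02 1.25707559e-01 9.82249874e+01] [-1.11466786  0.09000225 -0.03348201] 91.42134658445504
pre [ 568.6 -250.1  172.2] | -0.1590 0.0559 0.0659 -22.07 23.97 83.78
g [ 632.1 -236.2   59.6] | -0.1540 0.1201 0.1788 -22.07 23.97 83.78
```

Emit:
{"method": "send_rows", "body": {"targets": "-0.159 0.0559 0.0659 -22.07 23.97 83.78 100;-0.159 0.0559 0.0659 -22.07 23.97 83.78 100;-0.159 0.0559 0.0659 -22.07 23.97 83.78 100;-0.159 0.0559 0.0659 -22.07 23.97 83.78 100;-0.159 0.0559 0.0659 -22.07 23.97 83.78 100;-0.159 0.0559 0.0659 -22.07 23.97 83.78 100;-0.159 0.0559 0.0659 -22.07 23.97 83.78 100;-0.159 0.0559 0.0659 -22.07 23.97 83.78 100;-0.159 0.0559 0.0659 -22.07 23.97 83.78 100;-0.159 0.0559 0.0659 -22.07 23.97 83.78 100;-0.159 0.0559 0.0659 -22.07 23.97 83.78 100;-0.159 0.0559 0.0659 -22.07 23.97 83.78 100"}}

```text
time_s: 10.32
ee_pos: [564.9, -249.5, 165.7]
ee_rot: [179.4, -28.5, 16.0]
force: [-0.4, 0.1, -0.0]
gripper_width: 91.5
gripper_force: 0.0
```

```bash
python3 gb.py
```

```text
10.3167 [ 564.92083474 -249.50375338  165.72003375] [179.4154796  -28.46116879  15.98596735] [-0.42862132  0.07790666 -0.0057597 ] 91.51316761266872
pre [ 568.6 -250.1  172.2] | 0.0060 0.0017 -0.0041 -1.17 1.52 3.14
g [ 632.1 -236.2   59.6] | 0.0094 0.0044 0.1258 -1.17 1.52 3.14
```

Here I settle at the pre-grasp and take the look at the pile and at b.

Emit:
{"method": "send_rows", "body": {"targets": "0.006 0.0017 -0.0041 -1.17 1.52 3.14 100;0.006 0.0017 -0.0041 -1.17 1.52 3.14 100;0.006 0.0017 -0.0041 -1.17 1.52 3.14 100;0.006 0.0017 -0.0041 -1.17 1.52 3.14 100;0.006 0.0017 -0.0041 -1.17 1.52 3.14 100"}}

```text
time_s: 10.73
ee_pos: [569.8, -250.3, 173.8]
ee_rot: [179.7, -30.0, 13.0]
force: [1.3, 0.6, -0.2]
gripper_width: 91.3
gripper_force: 0.0
```

```bash
python3 gb.py
python3 - <<'E'
from h import *
s,t=grab('side','s3'),grab('top','t3')
c=lambda im,x,y:cv2.resize(im[y:y+110,x:x+98],None,fx=4,fy=4,interpolation=cv2.INTER_CUBIC)
cv2.imwrite('pics/p3.png',np.hstack([c(s['image'],290,120),c(t['image'],325,150)]))
E
```

```text
10.7333 [ 569.83180457 -250.31162528  173.77414023] [179.74134621 -30.00681846  12.96925754] [ 1.26841592  0.60365862 -0.19081727] 91.27121556696059
pre [ 568.6 -250.1  172.2] | -0.0018 -0.0004 0.0007 -0.03 -0.01 0.49
g [ 632.1 -236.2   59.6] | -0.0018 -0.0004 0.1307 -0.03 -0.01 0.49
```

View pics/p3.png

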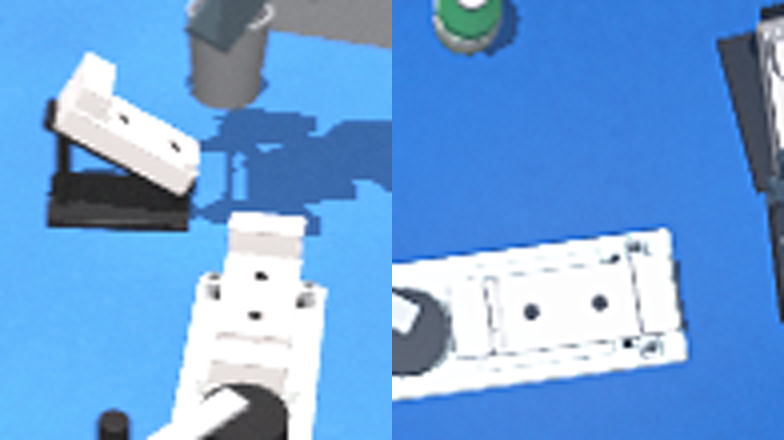

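The top view shows the second bracket flat and in line, with holes at (359.8,227.8) and (377,225.6) and a narrow gap of about 2 px to the heel below. Bracket b is still on its ramp.

```bash
cat > m3.py <<'E'
from pl import *
V=np.array([-U[1],U[0],0]); t,s=grab('top'),grab('side'); d=[dark(t,u) for u in((359.75,227.75),(377,225.6))]; P=onz(t,d,54); print(np.round(d,1))
for p in P: print(' rel A',(p-A)@U,(p-A)@V)
m=P.mean(0)
for l in(-10,10): show('gap',t,m+V*l,U,(38,76))
b=[dark(s,u,2) for u in((320.9,149.5),(334,156.4))]; b2=onz(s,b,0)
x,y,n=e_(12.4); o=np.array([606.1,-241.9,69.7]); print('b pred px',proj(s,[o+22.5*x,o-22.5*x]),b, 'top',proj(t,[o+22.5*x,o-22.5*x]))
E
python3 m3.py
```

```text
10.8333 [ 569.93652149 -250.34092337  174.02111433] [179.73140559 -30.03127652  12.95381062] [ 0.77357202 -0.11296046 -0.13885262] 91.1137701880553
[[359.4 227.6]
 [376.5 225.3]]
 rel A 5.146755651459685 1.3415042828224435
 rel A -39.88608552994431 1.2847059022483698
gap 38:254 40:254 41:251 42:245 44:245 46:252 47:251 48:243 50:230 52:228 53:247 54:255 56:255 58:254 59:254 60:253 62:253 64:253 65:253 66:254 68:254 70:255 71:255 72:249 74:225 76:199
gap 38:254 40:253 41:251 42:247 44:243 46:241 47:232 48:220 50:221 52:224 53:244 54:255 56:255 58:255 59:254 60:254 62:254 64:254 65:254 66:254 68:254 70:255 71:255 72:248 74:214 76:182
b pred px [[321.15484554 148.64697684]
 [333.91988981 155.76979753]] [array([320.6097561 , 149.28726287]), array([333.39162562, 156.20197044])] top [[429.38003846 171.60413235]
 [430.90083956 187.42090006]]
```

Emit:
{"method": "send_rows", "body": {"targets": "-0.0018 -0.0004 0.035 0 0 -0.5 100;-0.0018 -0.0004 0.065 0 0 -0.5 100;-0.0018 -0.0004 0.09 0 0 -0.5 100;-0.0018 -0.0004 0.11 0 0 -0.5 100;-0.0018 -0.0004 0.125 0 0 -0.5 100;-0.0018 -0.0004 0.1307 0 0 -0.5 100;-0.0018 -0.0004 0.1307 0 0 -0.5 100;-0.0018 -0.0004 0.1307 0 0 -0.5 100;-0.0018 -0.0004 0.1307 0 0 -0.5 100;-0.0018 -0.0004 0.1307 0 0 -0.5 100"}}

```text
time_s: 11.77
ee_pos: [632.2, -236.7, 61.7]
ee_rot: [179.3, -30.1, 13.5]
force: [-0.9, -0.6, 0.1]
gripper_width: 91.4
gripper_force: 0.0
```

```bash
python3 gb.py
```

```text
11.7667 [ 632.24888529 -236.69725904   61.65624056] [179.34714422 -30.13707968  13.51821011] [-0.88854698 -0.62457719  0.0962337 ] 91.40923373491088
pre [ 568.6 -250.1  172.2] | -0.0007 -0.0003 -0.1283 0.09 -0.14 0.97
g [ 632.1 -236.2   59.6] | -0.0011 -0.0006 0.0017 0.09 -0.14 0.97
```

Emit:
{"method": "send_rows", "body": {"targets": "-0.0011 -0.0006 0.0017 0.1 -0.1 0.97 100;-0.0011 -0.0006 0.0017 0.1 -0.1 0.97 100;-0.0011 -0.0006 0.0017 0.1 -0.1 0.97 40;-0.0011 -0.0006 0.0017 0.1 -0.1 0.97 40;-0.0011 -0.0006 0.0017 0.1 -0.1 0.97 40;-0.0011 -0.0006 0.0017 0.1 -0.1 0.97 40;-0.0011 -0.0006 0.0017 0.1 -0.1 0.97 40;-0.0011 -0.0006 0.0017 0.1 -0.1 0.97 40;-0.0011 -0.0006 0.0017 0.1 -0.1 0.97 40;-0.0011 -0.0006 0.0017 0.1 -0.1 0.97 40;-0.0011 -0.0006 0.0017 0.1 -0.1 0.97 40;-0.0011 -0.0006 0.0017 0.1 -0.1 0.97 40"}}

```text
time_s: 12.77
ee_pos: [631.8, -235.8, 58.2]
ee_rot: [-179.9, -30.0, 12.4]
force: [0.1, -0.4, -0.1]
gripper_width: 50.1
gripper_force: 24.7
```

Emit:
{"method": "send_rows", "body": {"targets": "0 0 0 0 0 0 40;0 0 -0.008 0 0 0 40;0 0 -0.02 0 0 0 40;0 0 -0.05 0 0 0 40;0 0 -0.085 0 0 0 40;0 0 -0.12 0 0 0 40;0 0 -0.15 0 0 0 40;0 0 -0.15 0 0 0 40;0 0 -0.15 0 0 0 40;0 0 -0.15 0 0 0 40"}}

```text
time_s: 13.6
ee_pos: [558.0, -251.5, 187.8]
ee_rot: [-179.8, -29.9, 12.3]
force: [0.4, -0.3, -1.9]
gripper_width: 50.3
gripper_force: 24.7
```

```bash
cat > pt.py <<'E'
from pl import *
V=np.array([-U[1],U[0],0]); OFF=7
def third(dz): return A+U*OFF+[0,0,44+dz] # TCP level with underside (0 above)
if __name__=='__main__': rel(st,[('hi',third(150),T),('pre',third(50),T),('near',third(22),T),('put',third(4),T)])
E
python3 pt.py
```

```text
13.6 [ 557.95662295 -251.51542974  187.79214902] [-179.84584351  -29.90453942   12.34519952] [ 0.41928007 -0.25697349 -1.92108406] 50.27730583883145
hi [480.9 -56.6 204. ] | -0.0210 -0.2070 -0.0302 22.24 -24.15 -83.70
pre [480.9 -56.6 104. ] | -0.0709 -0.2068 0.0564 22.24 -24.15 -83.70
near [480.9 -56.6  76. ] | -0.0849 -0.2067 0.0807 22.24 -24.15 -83.70
put [480.9 -56.6  58. ] | -0.0938 -0.2067 0.0963 22.24 -24.15 -83.70
```

Emit:
{"method": "send_rows", "body": {"targets": "-0.021 -0.207 -0.0302 22.24 -24.15 -83.70 40;-0.021 -0.207 -0.0302 22.24 -24.15 -83.70 40;-0.021 -0.207 -0.0302 22.24 -24.15 -83.70 40;-0.021 -0.207 -0.0302 22.24 -24.15 -83.70 40;-0.021 -0.207 -0.0302 22.24 -24.15 -83.70 40;-0.021 -0.207 -0.0302 22.24 -24.15 -83.70 40;-0.021 -0.207 -0.0302 22.24 -24.15 -83.70 40;-0.021 -0.207 -0.0302 22.24 -24.15 -83.70 40;-0.021 -0.207 -0.0302 22.24 -24.15 -83.70 40;-0.021 -0.207 -0.0302 22.24 -24.15 -83.70 40;-0.021 -0.207 -0.0302 22.24 -24.15 -83.70 40;-0.021 -0.207 -0.0302 22.24 -24.15 -83.70 40"}}

```text
time_s: 14.6
ee_pos: [481.4, -56.4, 202.3]
ee_rot: [179.3, -1.0, 94.9]
force: [-0.2, 0.1, -1.2]
gripper_width: 50.4
gripper_force: 24.6
```

```bash
python3 pt.py
```

```text
14.6 [481.3925749  -56.42898189 202.32667436] [179.29470575  -1.03481705  94.87081333] [-0.1521227   0.13427552 -1.2122881 ] 50.41645906505858
hi [480.9 -56.6 204. ] | -0.0001 -0.0005 -0.0017 0.74 -1.01 -3.34
pre [480.9 -56.6 104. ] | -0.0019 -0.0017 0.0983 0.74 -1.01 -3.34
near [480.9 -56.6  76. ] | -0.0024 -0.0021 0.1263 0.74 -1.01 -3.34
put [480.9 -56.6  58. ] | -0.0027 -0.0023 0.1443 0.74 -1.01 -3.34
```

Emit:
{"method": "send_rows", "body": {"targets": "-0.0001 -0.0005 -0.0017 0.74 -1.01 -3.34 40;-0.001 -0.001 0.03 0.74 -1.01 -3.34 40;-0.0015 -0.0014 0.065 0.74 -1.01 -3.34 40;-0.0019 -0.0017 0.0983 0.74 -1.01 -3.34 40;-0.0019 -0.0017 0.0983 0.74 -1.01 -3.34 40;-0.0019 -0.0017 0.0983 0.74 -1.01 -3.34 40;-0.0019 -0.0017 0.0983 0.74 -1.01 -3.34 40;-0.0019 -0.0017 0.0983 0.74 -1.01 -3.34 40"}}

```text
time_s: 15.27
ee_pos: [483.4, -57.1, 107.6]
ee_rot: [179.5, 0.0, 97.9]
force: [-0.4, -0.5, -1.9]
gripper_width: 50.5
gripper_force: 24.7
```

```bash
python3 pt.py;  python3 - <<'E'
from h import *
s=grab('side')
cv2.imwrite('pics/p4.png',cv2.resize(s['image'][130:240,290:400],None,fx=5,fy=5,interpolation=cv2.INTER_CUBIC))
E
```

```text
15.2667 [483.35320032 -57.14601093 107.57510264] [1.79508792e+02 3.65127418e-02 9.78527960e+01] [-0.38945633 -0.51872623 -1.88463852] 50.50689121406222
hi [480.9 -56.6 204. ] | 0.0008 -0.0015 -0.0964 0.49 0.04 -0.35
pre [480.9 -56.6 104. ] | 0.0009 -0.0024 0.0036 0.49 0.04 -0.35
near [480.9 -56.6  76. ] | 0.0009 -0.0026 0.0316 0.49 0.04 -0.35
put [480.9 -56.6  58. ] | 0.0009 -0.0028 0.0496 0.49 0.04 -0.35
```

View pics/p4.png

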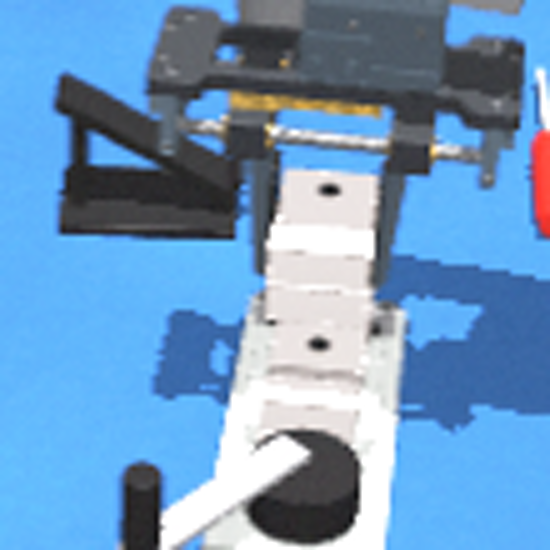

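The held bracket is level. Its visible plain-side hole is at (356,168), and its heel is towards the cam.

```bash
python3 - <<'E'
from pt import *
s=grab('side'); d=dark(s,(355.8,167.8),2); 
for h in (19,21,23):
    p=onz(s,[d],st['ee_pos'][2]+h)[0]; q=p-st['ee_pos']; print(d,h,'rel tcp',q@U,q@V,'A',(p-A)@U,(p-A)@V)
E
```

```text
15.3167 [483.24685136 -57.18364386 107.68270908] [1.79495163e+02 4.31221340e-02 9.78522390e+01] [ 0.17063896 -0.83207586 -0.42273907] 50.54555976728015
[355.44330093 167.51381742] 19 rel tcp -40.75229834837983 -0.985309974847036 A -34.69261915235583 -3.2192865762181495
[355.44330093 167.51381742] 21 rel tcp -37.62160869944561 -0.8377996599656437 A -31.561929503421606 -3.0717762613367574
[355.44330093 167.51381742] 23 rel tcp -34.49091905051151 -0.6902893450842911 A -28.431239854487504 -2.924265946455405
```

```bash
sed -i 's/OFF=7/OFF=5/' pt.py; python3 pt.py
```

```text
15.3667 [483.03649223 -57.1930733  107.6073287 ] [1.79501540e+02 4.15087791e-02 9.78463367e+01] [ 0.0368033   0.44766287 -1.34784168] 50.312828733020396
hi [481.2 -58.6 204. ] | -0.0012 -0.0012 -0.0964 0.50 0.04 -0.35
pre [481.2 -58.6 104. ] | -0.0011 -0.0020 0.0036 0.50 0.04 -0.35
near [481.2 -58.6  76. ] | -0.0011 -0.0023 0.0316 0.50 0.04 -0.35
put [481.2 -58.6  58. ] | -0.0011 -0.0024 0.0496 0.50 0.04 -0.35
```

Emit:
{"method": "send_rows", "body": {"targets": "-0.0011 -0.002 0.0036 0.5 0.04 -0.35 40;-0.0011 -0.0022 0.015 0.5 0.04 -0.35 40;-0.0011 -0.0023 0.025 0.5 0.04 -0.35 40;-0.0011 -0.0023 0.0316 0.5 0.04 -0.35 40;-0.0011 -0.0023 0.0316 0.5 0.04 -0.35 40;-0.0011 -0.0023 0.0316 0.5 0.04 -0.35 40;-0.0011 -0.0023 0.0316 0.5 0.04 -0.35 40"}}

```text
time_s: 15.95
ee_pos: [480.3, -58.5, 74.8]
ee_rot: [-179.9, -0.0, 98.2]
force: [0.6, 0.9, -0.6]
gripper_width: 50.1
gripper_force: 24.7
```

```bash
python3 pt.py
```

```text
15.95 [480.25737743 -58.52611977  74.82734693] [-1.79858088e+02 -3.53851987e-02  9.81947336e+01] [ 0.64226496  0.88609339 -0.64285098] 50.11188478301639
hi [481.2 -58.6 204. ] | -0.0001 0.0006 -0.1292 -0.14 -0.04 -0.01
pre [481.2 -58.6 104. ] | -0.0001 0.0008 -0.0292 -0.14 -0.04 -0.01
near [481.2 -58.6  76. ] | -0.0002 0.0009 -0.0012 -0.14 -0.04 -0.01
put [481.2 -58.6  58. ] | -0.0002 0.0010 0.0168 -0.14 -0.04 -0.01
```

Emit:
{"method": "send_rows", "body": {"targets": "0 0.0009 0.006 0 0 0 40;0 0.0009 0.012 0 0 0 40;0 0.001 0.016 0 0 0 40;0 0.001 0.016 0 0 0 40;0 0.001 0.016 0 0 0 40"}}

```text
time_s: 16.37
ee_pos: [480.4, -58.2, 57.9]
ee_rot: [-179.7, -0.1, 98.2]
force: [0.2, 0.1, -1.0]
gripper_width: 50.4
gripper_force: 24.7
```

Emit:
{"method": "send_rows", "body": {"targets": "0 0 0.001 0 0 0 40;0 0 0.0015 0 0 0 40;0 0 0.0015 0 0 0 40"}}

```text
time_s: 16.62
ee_pos: [480.9, -58.3, 56.9]
ee_rot: [-179.8, -0.0, 98.2]
force: [1.1, -0.0, -1.4]
gripper_width: 50.5
gripper_force: 24.7
```

Emit:
{"method": "send_rows", "body": {"targets": "0 0 0.0007 0 0 0 40;0 0 0.0012 0 0 0 40;0 0 0.0012 0 0 0 40"}}

```text
time_s: 16.87
ee_pos: [481.0, -58.2, 56.6]
ee_rot: [-179.9, -0.0, 98.2]
force: [-1.3, 0.8, 6.8]
gripper_width: 50.4
gripper_force: 24.7
```

Emit:
{"method": "send_rows", "body": {"targets": "0 0 0.0007 0 0 0 40;0 0 0.001 0 0 0 40;0 0 0.001 0 0 0 40"}}

```text
time_s: 17.12
ee_pos: [481.4, -58.2, 56.5]
ee_rot: [-179.9, -0.0, 98.2]
force: [-4.0, 1.9, 12.0]
gripper_width: 50.3
gripper_force: 24.7
```

Emit:
{"method": "send_rows", "body": {"targets": "0 0 -0.001 0 0 0 40;0 0 -0.001 0 0 0 100;0 0 -0.001 0 0 0 100;0 0 -0.001 0 0 0 100;0 0 -0.001 0 0 0 100;0 0 -0.001 0 0 0 100;0 0 -0.02 0 0 0 100;0 0 -0.06 0 0 0 100;0 0 -0.10 0 0 0 100;0 0 -0.14 0 0 0 100;0 0 -0.18 0 0 0 100;0 0 -0.18 0 0 0 100"}}

```text
time_s: 18.12
ee_pos: [485.7, -58.9, 242.5]
ee_rot: [179.3, 0.2, 98.2]
force: [2.0, -0.5, 0.3]
gripper_width: 91.2
gripper_force: 0.0
```

```bash
cat > cam.py <<'E'
from pt import *
H=np.array([525.5,112.6,72]);  # handle start
rel(st,[('hi',(440,170,200),T)])
E
python3 cam.py
```

```text
18.1167 [485.67949569 -58.9350457  242.53902837] [179.32185239   0.20255703  98.19337935] [ 1.99342626 -0.52357293  0.29455884] 91.21940398871233
hi [440 170 200] | 0.2333 -0.0131 0.0416 0.68 0.20 -0.01
```

```bash
cat > cam.py <<'E'
from pt import *
HH=np.array([525.5,112.7]); Tc=tool(72)
if __name__=='__main__': rel(st,[('hi',(*HH,200),Tc),('mid',(*HH,110),Tc),('dn',(*HH,57),Tc)])
E
python3 cam.py
```

```text
18.1167 [485.67949569 -58.9350457  242.53902837] [179.32185239   0.20255703  98.19337935] [ 1.99342626 -0.52357293  0.29455884] 91.21940398871233
hi [525.5 112.7 200. ] | 0.1644 0.0634 0.0427 0.71 0.04 26.19
mid [525.5 112.7 110. ] | 0.1647 0.0623 0.1327 0.71 0.04 26.19
dn [525.5 112.7  57. ] | 0.1649 0.0617 0.1857 0.71 0.04 26.19
```

Emit:
{"method": "send_rows", "body": {"targets": "0.1644 0.0634 0.0427 0.71 0 26.19 70;0.1644 0.0634 0.0427 0.71 0 26.19 70;0.1644 0.0634 0.0427 0.71 0 26.19 70;0.1644 0.0634 0.0427 0.71 0 26.19 70;0.1644 0.0634 0.0427 0.71 0 26.19 70;0.1644 0.0634 0.0427 0.71 0 26.19 70;0.1644 0.0634 0.0427 0.71 0 26.19 70;0.1644 0.0634 0.0427 0.71 0 26.19 70;0.1644 0.0634 0.0427 0.71 0 26.19 70"}}

```text
time_s: 18.87
ee_pos: [520.4, 112.5, 192.0]
ee_rot: [-179.1, 0.2, 72.0]
force: [0.3, -0.8, -1.1]
gripper_width: 63.9
gripper_force: 0.0
```

```bash
python3 cam.py
python3 - <<'E'
from h import *
s,t=grab('side','s5'),grab('top','t5')
c=lambda im,x,y:cv2.resize(im[y:y+110,x:x+98],None,fx=4,fy=4,interpolation=cv2.INTER_CUBIC)
cv2.imwrite('pics/p5.png',np.hstack([c(s['image'],300,150),c(t['image'],305,165)]))
E
```

```text
18.8667 [520.41800034 112.46689642 191.98361836] [-179.1282878     0.2159582    71.95505257] [ 0.32142843 -0.79982035 -1.10730115] 63.936557093931356
hi [525.5 112.7 200. ] | 0.0018 0.0046 -0.0081 -0.87 0.22 -0.05
mid [525.5 112.7 110. ] | 0.0021 0.0060 0.0819 -0.87 0.22 -0.05
dn [525.5 112.7  57. ] | 0.0023 0.0068 0.1349 -0.87 0.22 -0.05
```

View pics/p5.png

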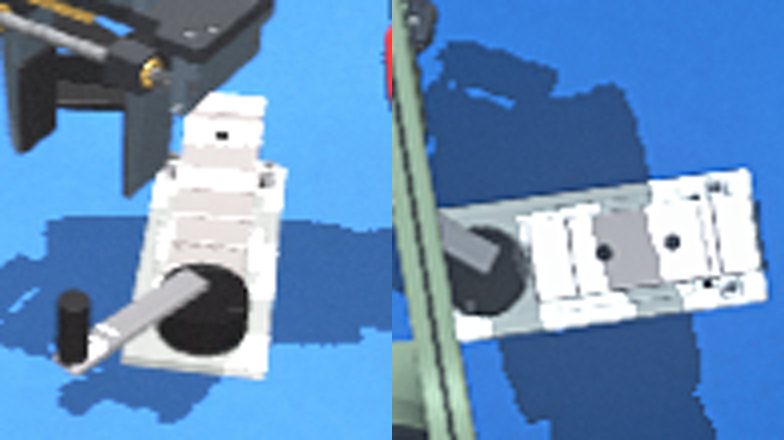

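The pile stands, with the top bracket's holes at (358,228) and (375,225.5) in the top view. The handle post's top is at (318,224) in the side view. I'll check the top bracket and the handle.

```bash
cat > m4.py <<'E'
from pt import *
def holes():
    t=grab('top'); d=np.array([dark(t,u) for u in((358,228),(375,225.5))]); P=onz(t,d,76); return d,(P-A)@U,(P-A)@V
if __name__=='__main__':
    for _ in range(3): d,u,v=holes(); print(d.round(2).tolist(),u.round(2),v.round(2),'mid',u.mean()+11)
    cv2.imwrite
    s=grab('side'); g=s['image'].max(2); m=(g<70).astype(np.uint8); m[:, :310]=0; m[:,330:]=0; m[:215]=0; m[250:]=0
    ys,xs=np.nonzero(m); print(xs.min(),xs.max(),ys.min(),ys.max())
    for y in range(ys.min(),ys.max()+1,3): print(y,xs[ys==y].min(),xs[ys==y].max(),end='; ')
    print(); 
    for z in (60,72,90): print(proj(s,[(*np.array([525.5,112.7]),z)]))
E
python3 m4.py
```

```text
18.9667 [520.52103374 112.33629143 192.21767981] [-179.14853177    0.19339528   71.91723589] [ 0.11529662 -0.18433784 -0.45171047] 64.00506855283433
[[357.53, 227.76], [374.65, 225.11]] [ 11.65 -32.71] [2.22 1.25] mid 0.47443549508515126
[[357.53, 227.76], [374.65, 225.11]] [ 11.65 -32.71] [2.21 1.25] mid 0.4724655144850445
[[357.51, 227.77], [374.65, 225.11]] [ 11.71 -32.71] [2.22 1.25] mid 0.4986346972544453
315 321 223 240
223 316 319; 226 315 321; 229 315 321; 232 315 321; 235 315 321; 238 315 321; 
[[318.79940723 234.70096662]]
[[318.86066626 230.85280798]]
[[318.95421824 224.97706338]]
```

Emit:
{"method": "send_rows", "body": {"targets": "0.002 0.006 0.03 -0.87 0.2 0 70;0.0021 0.007 0.06 -0.87 0.2 0 70;0.0021 0.007 0.0819 -0.87 0.2 0 70;0.0021 0.007 0.0819 -0.87 0.2 0 70;0.0021 0.007 0.0819 -0.87 0.2 0 70;0.0021 0.007 0.0819 -0.87 0.2 0 70", "grip_force": 5}}

```text
time_s: 19.67
ee_pos: [527.6, 113.5, 111.2]
ee_rot: [179.9, -0.1, 72.0]
force: [0.2, 0.0, 0.2]
gripper_width: 63.9
gripper_force: 0.0
```

```bash
sed -i 's/525.5,112.7/526.5,112.7/' cam.py; python3 cam.py
```

```text
19.6667 [527.6441936  113.49562521 111.21971635] [ 1.79891665e+02 -7.00405939e-02  7.19943232e+01] [0.24527325 0.042763   0.21767794] 63.893506905323626
hi [526.5 112.7 200. ] | -0.0010 -0.0007 -0.0888 0.11 -0.07 -0.01
mid [526.5 112.7 110. ] | -0.0011 -0.0008 0.0012 0.11 -0.07 -0.01
dn [526.5 112.7  57. ] | -0.0012 -0.0009 0.0542 0.11 -0.07 -0.01
```

Emit:
{"method": "send_rows", "body": {"targets": "-0.001 -0.0009 0.015 0 0 0 70;-0.001 -0.0009 0.03 0 0 0 70;-0.001 -0.0009 0.045 0 0 0 70;-0.001 -0.0009 0.053 0 0 0 60;-0.001 -0.0009 0.053 0 0 0 50;-0.001 -0.0009 0.053 0 0 0 45;-0.001 -0.0009 0.053 0 0 0 40;-0.001 -0.0009 0.053 0 0 0 35;-0.001 -0.0009 0.053 0 0 0 31;-0.001 -0.0009 0.053 0 0 0 29;-0.001 -0.0009 0.053 0 0 0 27;-0.001 -0.0009 0.053 0 0 0 25", "grip_force": 5}}

```text
time_s: 20.67
ee_pos: [525.4, 112.7, 57.0]
ee_rot: [-180.0, -0.0, 72.0]
force: [0.4, 0.7, 0.1]
gripper_width: 22.9
gripper_force: 0.0
```

Emit:
{"method": "send_rows", "body": {"targets": "0 0 0 0 0 0 23;0 0 0 0 0 0 21;0 0 0 0 0 0 18;0 0 0 0 0 0 18;0 0 0 0 0 0 18;0 0 0 0 0 0 18", "grip_force": 5}}

```text
time_s: 21.17
ee_pos: [525.9, 112.7, 57.0]
ee_rot: [180.0, -0.0, 72.0]
force: [3.3, -0.9, -0.2]
gripper_width: 19.8
gripper_force: 5.0
```

```bash
python3 cam.py; python3 m4.py | head -4
```

```text
21.1667 [525.94687707 112.73354716  56.95787416] [ 1.79951238e+02 -2.63300820e-02  7.20108986e+01] [ 3.29456478 -0.87546139 -0.2040553 ] 19.835845215644955
hi [526.5 112.7 200. ] | 0.0002 0.0007 -0.1430 0.05 -0.03 0.01
mid [526.5 112.7 110. ] | 0.0002 0.0006 -0.0530 0.05 -0.03 0.01
dn [526.5 112.7  57. ] | 0.0001 0.0005 -0.0000 0.05 -0.03 0.01
21.1667 [525.94687707 112.73354716  56.95787416] [ 1.79951238e+02 -2.63300820e-02  7.20108986e+01] [ 3.29456478 -0.87546139 -0.2040553 ] 19.835845215644955
[[357.32, 227.83], [374.65, 225.12]] [ 12.21 -32.71] [2.31 1.25] mid 0.7494705093893685
[[357.32, 227.82], [374.65, 225.12]] [ 12.2  -32.71] [2.29 1.26] mid 0.7477307072899002
[[357.33, 227.82], [374.65, 225.12]] [ 12.19 -32.71] [2.3  1.25] mid 0.7358275004683943
```

```bash
cat > arc.py <<'E'
from pt import *
import sys
C=np.array([477.6,25.3])
q=st['ee_pos'][:2]-C; print('r',np.hypot(*q),'v',np.arctan2(q[1],q[0])-np.radians(98.2)+.75)
def at(v): a=np.radians(98.2)-.75+v; return (*(C+100*np.array([np.cos(a),np.sin(a)])),57)
rel(st,[(f'{v:.3f}',at(v),tool(72+np.degrees(v-.1))) for v in map(float,sys.argv[1:])])
E
python3 arc.py .1 .15 .2 .25 .3
```

```text
21.3667 [525.76610211 112.82770402  56.97223903] [ 1.79967997e+02 -2.69946341e-02  7.20104564e+01] [ 4.55424783 -0.44972178 -0.34754761] 19.526003227271303
r 99.90531699384464 v 0.10381294330469082
0.100 [526.1 112.7  57. ] | 0.0000 0.0004 -0.0000 0.03 -0.03 0.01
0.150 [521.7 115.   57. ] | 0.0009 -0.0045 -0.0000 0.03 -0.03 -2.85
0.200 [517.2 117.1  57. ] | 0.0014 -0.0095 -0.0000 0.03 -0.03 -5.72
0.250 [512.5 119.   57. ] | 0.0018 -0.0145 -0.0000 0.03 -0.02 -8.58
0.300 [507.8 120.6  57. ] | 0.0019 -0.0195 -0.0000 0.03 -0.02 -11.45
```

Emit:
{"method": "send_rows", "body": {"targets": "0.0009 -0.0045 0 0 0 -2.85 18;0.0014 -0.0095 0 0 0 -5.72 18;0.0014 -0.0095 0 0 0 -5.72 18;0.0014 -0.0095 0 0 0 -5.72 18"}}

```text
time_s: 21.7
ee_pos: [515.9, 117.3, 56.9]
ee_rot: [-179.9, -0.0, 77.7]
force: [0.4, 0.1, 2.7]
gripper_width: 20.2
gripper_force: 5.0
```

```bash
python3 arc.py .2 .25 .3 .35; python3 m4.py | sed -n 2,3p
```

```text
21.7 [515.92671346 117.27366776  56.91055341] [-1.79890637e+02 -3.45117934e-03  7.76560484e+01] [0.36723325 0.12113364 2.65400607] 20.177451072770303
r 99.63981395998637 v 0.2120515651466719
0.200 [517.2 117.1  57. ] | 0.0001 0.0012 -0.0001 -0.11 -0.00 -0.07
0.250 [512.5 119.   57. ] | 0.0010 -0.0037 -0.0001 -0.11 -0.01 -2.94
0.300 [507.8 120.6  57. ] | 0.0015 -0.0086 -0.0001 -0.11 -0.01 -5.80
0.350 [503. 122.  57.] | 0.0019 -0.0136 -0.0001 -0.11 -0.01 -8.67
[[356.92, 228.18], [374.65, 225.11]] [ 13.35 -32.71] [3.07 1.25] mid 1.3191500496824062
[[356.92, 228.18], [374.65, 225.12]] [ 13.36 -32.72] [3.07 1.26] mid 1.3240549604656096
```

Emit:
{"method": "send_rows", "body": {"targets": "0.001 -0.0037 0 0 0 -2.94 18;0.0015 -0.0086 0 0 0 -5.8 18;0.0015 -0.0086 0 0 0 -5.8 18;0.0015 -0.0086 0 0 0 -5.8 18"}}

```text
time_s: 22.23
ee_pos: [508.4, 120.1, 56.9]
ee_rot: [-180.0, 0.0, 83.5]
force: [0.2, -0.2, 2.8]
gripper_width: 19.6
gripper_force: 5.0
```

```bash
python3 arc.py .3 .35 .4; python3 m4.py | sed -n 2,3p
```

```text
22.2333 [508.42554607 120.1150208   56.86963676] [-1.79950008e+02  2.00855987e-02  8.34591864e+01] [ 0.22139694 -0.15333908  2.82138925] 19.571234270003792
r 99.70006249081318 v 0.2925493759037765
0.300 [507.8 120.6  57. ] | 0.0004 -0.0007 -0.0001 -0.05 0.02 0.00
0.350 [503. 122.  57.] | 0.0013 -0.0056 -0.0001 -0.05 0.02 -2.86
0.400 [498.1 123.2  57. ] | 0.0019 -0.0106 -0.0001 -0.05 0.02 -5.73
[[356.75, 228.09], [374.65, 225.12]] [ 13.74 -32.72] [2.78 1.26] mid 1.5085041146699645
[[356.75, 228.09], [374.65, 225.12]] [ 13.74 -32.71] [2.79 1.26] mid 1.5169993082895576
```

Emit:
{"method": "send_rows", "body": {"targets": "0.001 -0.003 0 0 0 -1.5 18;0.0013 -0.0056 0 0 0 -2.86 18;0.0013 -0.0056 0 0 0 -2.86 18;0.0013 -0.0056 0 0 0 -2.86 18"}}

```text
time_s: 22.77
ee_pos: [503.3, 121.6, 56.8]
ee_rot: [180.0, 0.1, 86.4]
force: [1.2, -5.4, 2.5]
gripper_width: 19.8
gripper_force: 5.0
```

```bash
python3 arc.py .35 .4 .45; python3 m4.py | sed -n 2,3p
```

```text
22.7667 [503.32831509 121.56539196  56.81150503] [1.79998642e+02 6.17774988e-02 8.64156993e+01] [ 1.21392607 -5.39811176  2.48053654] 19.8416316189713
r 99.6442265609686 v 0.3457226151093842
0.350 [503. 122.  57.] | 0.0004 -0.0003 -0.0002 0.00 0.06 0.09
0.400 [498.1 123.2  57. ] | 0.0013 -0.0053 -0.0002 -0.00 0.06 -2.77
0.450 [493.2 124.1  57. ] | 0.0019 -0.0102 -0.0002 -0.00 0.06 -5.64
[[356.94, 228.05], [374.7, 225.14]] [ 13.26 -32.84] [2.74 1.33] mid 1.2111455801556215
[[356.93, 228.05], [374.7, 225.14]] [ 13.27 -32.82] [2.74 1.34] mid 1.224430309614771
```

Emit:
{"method": "send_rows", "body": {"targets": "0 -0.0025 0 0 0 -1.5 18;0.0004 -0.0053 0 0 0 -2.77 18;0.0004 -0.0053 0 0 0 -2.77 18;0.0004 -0.0053 0 0 0 -2.77 18"}}

```text
time_s: 23.3
ee_pos: [498.1, 122.7, 56.8]
ee_rot: [180.0, 0.0, 89.2]
force: [1.6, -4.8, 1.9]
gripper_width: 20.1
gripper_force: 5.0
```

```bash
python3 arc.py .4 .45 .5; python3 m4.py | sed -n 2,3p
```

```text
23.3 [498.12170656 122.7318231   56.81504974] [1.79997540e+02 2.01735942e-02 8.91574581e+01] [ 1.62169288 -4.76165826  1.90208636] 20.077396179148433
r 99.56957664635436 v 0.399291014730762
0.400 [498.1 123.2  57. ] | 0.0004 0.0000 -0.0002 0.00 0.02 -0.03
0.450 [493.2 124.1  57. ] | 0.0013 -0.0049 -0.0002 0.00 0.02 -2.90
0.500 [488.3 124.7  57. ] | 0.0019 -0.0099 -0.0002 0.00 0.02 -5.76
[[357.52, 227.62], [374.88, 225.06]] [ 11.64 -33.32] [1.85 1.18] mid 0.15984584484975528
[[357.51, 227.62], [374.88, 225.06]] [ 11.65 -33.32] [1.85 1.18] mid 0.16624245157032114
```

Emit:
{"method": "send_rows", "body": {"targets": "0.0002 -0.0025 0 0 0 -1.5 18;0.0004 -0.005 0 0 0 -2.9 18;0.0007 -0.0075 0 0 0 -4.3 18;0.001 -0.0099 0 0 0 -5.76 18;0.001 -0.0099 0 0 0 -5.76 18;0.001 -0.0099 0 0 0 -5.76 18"}}

```text
time_s: 24.0
ee_pos: [488.8, 124.0, 56.8]
ee_rot: [179.9, 0.0, 94.9]
force: [3.4, -4.7, 0.6]
gripper_width: 19.6
gripper_force: 5.0
```

```bash
python3 arc.py .5 .54 .575; python3 m4.py | sed -n 2,3p
```

```text
24.0 [488.82294654 124.01772611  56.81723529] [1.79935120e+02 8.79673419e-03 9.49135345e+01] [ 3.41662733 -4.68894252  0.58820893] 19.589346033865098
r 99.35363091739934 v 0.49368178510916483
0.500 [488.3 124.7  57. ] | 0.0008 -0.0005 -0.0002 0.06 0.01 -0.00
0.540 [484.3 125.1  57. ] | 0.0014 -0.0044 -0.0002 0.06 0.01 -2.30
0.575 [480.8 125.2  57. ] | 0.0019 -0.0079 -0.0002 0.06 0.01 -4.30
[[357.87, 227.5], [375.33, 224.98]] [ 10.71 -34.5 ] [1.65 1.14] mid -0.8938662119551672
[[357.87, 227.5], [375.34, 224.98]] [ 10.71 -34.5 ] [1.66 1.14] mid -0.8958265374176833
```

Emit:
{"method": "send_rows", "body": {"targets": "0.0003 -0.0025 0 0 0 -1.3 18;0.0005 -0.005 0 0 0 -2.6 18;0.0007 -0.0068 0 0 0 -3.6 18;0.0007 -0.0068 0 0 0 -3.6 18;0.0007 -0.0068 0 0 0 -3.6 18;0.0007 -0.0068 0 0 0 -3.6 18"}}

```text
time_s: 24.7
ee_pos: [482.8, 124.3, 56.9]
ee_rot: [179.8, 0.0, 98.5]
force: [5.2, -4.0, -0.6]
gripper_width: 19.8
gripper_force: 5.0
```

```bash
python3 arc.py .56; python3 m4.py | sed -n 2,3p
```

```text
24.7 [482.79106571 124.31441797  56.85560545] [1.79843082e+02 9.93502669e-04 9.85013457e+01] [ 5.16672456 -3.9649121  -0.55968923] 19.78856941303217
r 99.15040155387835 v 0.5545035849223938
0.560 [482.3 125.2  57. ] | 0.0009 -0.0004 -0.0001 0.16 0.00 0.15
[[358.15, 227.46], [375.5, 224.92]] [  9.99 -34.94] [1.65 1.05] mid -1.4751963288718208
[[358.15, 227.45], [375.5, 224.93]] [  9.99 -34.94] [1.64 1.06] mid -1.4740891741549724Traceback (most recent call last):
  File "m4.py", line 9, in <module>
    for y in range(ys.min(),ys.max()+1,3): print(y,xs[ys==y].min(),xs[ys==y].max(),end='; ')
                                                   ~~~~~~~~~~~~~^^
    return umr_minimum(a, axis, None, out, keepdims, initial, where)
ValueError: zero-size array to reduction operation minimum which has no identity
```

Emit:
{"method": "send_rows", "body": {"targets": "0.0001 -0.001 0 0 0 -0.6 18;0.0003 -0.003 0 0 0 -1.7 18;0.0003 -0.003 0 0 0 -1.7 18;0.0003 -0.003 0 0 0 -1.7 18;0.0003 -0.003 0 0 0 -1.7 18"}}

```text
time_s: 25.32
ee_pos: [480.4, 124.4, 56.9]
ee_rot: [179.8, -0.0, 100.2]
force: [5.9, -2.4, -2.4]
gripper_width: 19.6
gripper_force: 5.0
```

```bash
python3 arc.py .56; python3 m4.py 2>&1| sed -n 2,3p
```

```text
25.3167 [480.38548225 124.36816335  56.89684711] [ 1.79771423e+02 -5.98309326e-03  1.00192502e+02] [ 5.85627717 -2.37508841 -2.38350844] 19.605761809360704
r 99.10731507020994 v 0.5787735817823474
0.560 [482.3 125.2  57. ] | 0.0005 0.0020 -0.0001 0.23 -0.01 1.84
[[358.23, 227.43], [375.62, 224.91]] [  9.76 -35.24] [1.61 1.06] mid -1.7410948084183637
[[358.24, 227.43], [375.62, 224.91]] [  9.75 -35.24] [1.6  1.05] mid -1.7466126241660778
```

Emit:
{"method": "send_rows", "body": {"targets": "0 0 0 0 0 0 25;0 0 0 0 0 0 35;0 0 0 0 0 0 60;0 0 0 0 0 0 70;0 0 0 0 0 0 70;0 0 -0.02 0 0 0 70;0 0 -0.05 0 0 0 70;0 0 -0.09 0 0 0 70;0 0 -0.13 0 0 0 70;0 0 -0.15 0 0 0 70;0 0 -0.15 0 0 0 70;0 0 -0.15 0 0 0 70"}}

```text
time_s: 26.52
ee_pos: [478.3, 124.3, 207.6]
ee_rot: [179.9, -0.0, 100.2]
force: [-0.9, 0.9, -0.7]
gripper_width: 63.9
gripper_force: 0.0
```

```bash
python3 m4.py 2>&1| sed -n 1,3p
python3 - <<'E'
from h import *
s,t=grab('side'),grab('top')
c=lambda im,x,y:cv2.resize(im[y:y+110,x:x+98],None,fx=4,fy=4,interpolation=cv2.INTER_CUBIC)
cv2.imwrite('pics/p6.png',np.hstack([c(s['image'],300,150),c(t['image'],305,165)]))
E
```

```text
26.5167 [478.33737395 124.25779753 207.62993864] [ 1.79906654e+02 -3.24767311e-02  1.00217944e+02] [-0.92271869  0.90426411 -0.69861026] 63.8625865375107
[[358.27, 227.32], [375.62, 224.91]] [  9.63 -35.24] [1.35 1.06] mid -1.8058255269716774
[[358.28, 227.34], [375.62, 224.91]] [  9.61 -35.24] [1.39 1.07] mid -1.814903353066608
```

View pics/p6.png

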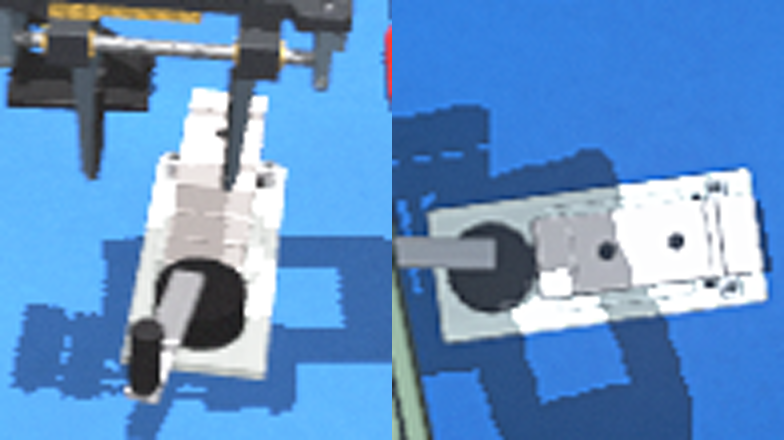

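The pile stands flat and in line. The cam disc is against the heel, the top bracket's plain-side hole at (375.6,224.9) didn't move on release, and the gripper is clear. Handing in.

```bash
python3 -c "
from workcell import env; print(env.job_done())"
```

```text
the job is handed in; nothing more can be done
None
```

Job handed in at about 27 s of the 67 s allowed: the three brackets are stacked heel-alternating, and the cam moved the pile 2.5 mm, which should push the stop pad back about 1–2 mm (inferred from that movement, not measured); the hand-in gave no verdict.

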